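# Roll the dough sheeter's feed wheel into its rest

## Task

Roll the upright white and grey feed wheel on its rim along the table and into its wooden rest, at least one full turn, without lifting it off its rim or letting it fall over. Push it over the small steel hump and on until it firmly presses in the green check-in button for a moment, without ramming the button to the end of its travel; then let go so that the wheel stays standing in the rest beyond the hump. Do not disturb the spice jar and the price card beside it.

Things in the scene. Friction and masses are not known exactly. Their poses are not given: they have to be found in the camera images.
- wheel_center (a point): centre of the feed wheel, a disc 72 mm across (grey tread, white faces), 24 mm thick, standing on its rim; hub boss 18 mm across, 26 mm wide; steel axle stubs 10 mm across stick out of both faces, 62 mm over their ends; 0.5 to 0.85 kg. y runs along the axle, z to the red mark (up at the start), x is the rolling direction at the start, roughly towards the rest. It turns with the wheel
- wheel_mark (a point): red mark on the wheel's faces, 25.5 mm from its centre, at the top at the start (61.5 mm up), lowest 10.5 mm. The wheel has some rolling resistance and soon stops when no longer pushed. It can be pushed and steered by both axle stubs at once, fingers on either side of the disc, behind the stubs
- wheel_rest: low wooden rest, fixed; origin on the table, mid-lane under the hump; x points into the rest (the way the wheel rolls in), z up. Cheeks 14 mm high, 8 mm thick, x = -45 to 130 mm, leave a lane 31 mm wide about y = 0, with the table as its floor. A round steel hump (4 mm high, 14 mm long) crosses at x = 0: rolling over it takes up to 6 N. Resting against it, the wheel's centre is at x = 18 mm
- rest_mouth (a point): middle of the rest's mouth on the table, at x = -84 mm of the rest, same axes; from x = -45 mm the cheeks flare out to 56 mm apart here (72 mm over their outsides)
- check_button (a joint): travel (m) of the green button, 22 mm across, 36 mm up, at the rest's far end, facing the mouth: 0 out, 0.006 the end. Springy: moves at 3 N, then 3 N per mm (1.5 mm, 7.5 N: pressed; 5 mm, 18 N: rammed). Its grey carriage (28 x 30 x 52 mm) is clamped so that the wheel first touches the button with its centre at x = 23 to 47 mm of the rest: not measured, to be felt
- spice_jar: bystander: spice jar with a yellow lid, 42 mm across, 96 mm tall, origin under its middle; right of the rest, on the side away from the robot
- stand_card: bystander: price card in a slotted wooden foot, 28 x 68 x 94 mm, origin under its middle; on the robot's side of the rest
Not all that is in view belongs to the job. Leave any blue look-alike of the part that bears check_button alone.

How it is judged:
By the outcome, as a careful person would: the job done as asked, in the order asked, and still so for the second after the job is handed in, with the robot touching nothing.
It also fails if it takes over 64 s, if anything falls off the work surface, if the arm or the gripper's body presses on something with over 40 N, if the wrist force passes 120 N, or if a joint passes its speed limit or range.

## Robot

A 6-joint arm with a two-finger parallel gripper is mounted at the origin on a cart in front of the work surface, level with it; the furniture and walls round the work are solid. World frame = base frame: x ahead of the robot, y to its left, z up, the work surface at z = 0. Lengths are in m, angles in rad, forces in N, time in s.
With the tool pointing down it reaches from about 0.375 to 0.975 m from the base axis. Payload 3.8 kg.
Tool frame: the origin (TCP) lies on the centre line of the jaws, within the pads' length; the fingertips stand 17 mm ahead of it and the grasp point (between the pads) lies 2 mm behind it (finger_overhang is the distance from the TCP to the fingertips, in m); z points along the fingers, y is the direction in which the jaws open and shut (so a half turn about z gives the same grasp; the last joint's range is limited). The gripper opens to 85 mm and grips with 20 to 120 N. Pads are 22 mm wide; open, the fingers measure 114 mm over their backs; the gripper's body (76 mm by 85 mm) begins 54 mm behind the grasp point. The pads swing forward as they close: fully open they stand 13 mm farther back than shut.
Start: joints at [-1.145, 0.264, 1.604, -0, 1.274, -0.037], TCP at [0.301, -0.604, 0.248] pointing down, gripper open.
Joint ranges: [-2.63, 2.63], [-0.94, 2.18], [0.31, 2.57], [-1.31, 4.45], [0, 2.66], [-2.55, 2.55]. Speed limits (rad/s): [2.57, 2.57, 3.14, 3.14, 3.14, 3.14].

## Interface

Orientations are given as a unit quaternion [w, x, y, z].
In Python, from bench import * gives the robot as it stands.
- The arm moves only by the tool apply_moves, never from a script. Its arguments are lists of equal length, an entry for each row: "delta_pos": the shift along the tool's x, y, z in m, a list of three; "spin": the turn about the tool's z in degrees; "claw": the closure, from -1 (fully open) to 1 (shut). A call has exactly 10 rows; each row is the pose to reach, as a shift and turn from the pose commanded when the call began, along the tool's axes at that moment; what a row does not reach only later rows make up. A row lasts 1/12 s, in which the tool goes at most 41.7 mm and 7.16 degrees, less where a joint would pass 70% of its speed; a pose out of reach is approached as far as the arm can. A call with a gripper value outside its range is refused whole. The fingers move at their own pace and stop on an object; the grip force is fixed at half the most. Time passes only in rows, so rows that repeat a pose let the fingers close, or fill a call up. It gives the time, the measured TCP pose, the force and the opening at its end, in the units of the state.
- observe(): the state, without advancing time (a new reading comes with each control period).
- grab_frame(name): name is "side" or "top"; returns (picture, depth): 420x560x3 uint8, blue, green, red; 420x560 float32, m along the optical axis (not along the pixel's ray), 0 where there is no reading.
- calibration(name): a dict with "fx", "fy", "cx", "cy" (pixels), "world_from_camera" (4x4, takes a point from camera to world coordinates). Camera axes: x right, y down, z forward; pixel columns grow to the right and rows downward; lengths in m; the calibration is good to about 2 mm. A picture is of the moment at which its call begins. calibration takes no time and is no camera call.
- job_done(): hands the job in, once; it reports no verdict.
Trained networks look in the newest picture that a camera, given by its name, has taken for a name from the list of things; names that differ only in an ending like _2 or _b are one class to them, and where a whole thing is asked for, a point or a joint stands for the part that bears it (a point fixed in the world has none). Each returns a list of dicts, best first, with "conf" (0 to 1); they miss things now and then, are a little off and sometimes report something else, mostly with a low value. They report only what shows in the picture. A call takes as long as a camera call. They do not tell look-alikes from the thing itself.
- spot_in(target, camera): "point" ([x, y, z] in m, in the coordinates of the camera as it stood for that picture, good to about 4 mm: the middle of the surface that is visible of it).
The state is a dict: "time": time; "joint_positions": joint angles; "joint_vel": joint speeds; "joint_efforts": joint torques, N m; "ee_pos": TCP position; "tcp_rot": TCP orientation; "ft_force": force on the tool from outside, world axes, zero at the start; "torque": the same for the moment, N m; "gripper_width": finger opening in m.
Only numpy, scipy, OpenCV 4.12 (cv2) and the standard library are available. Lean on these libraries where they do the work, as an engineer would, in place of code of your own. Each camera call takes 0.05 s, during which the arm holds its last target. There are 200 camera calls.

## Working session

There is one attempt and no reset: what is moved stays moved. The work goes in short steps, Python scripts to look and compute and a tool call to move; the robot and the scene stay as the last step left them, time stands still between calls to the robot, and variables do not carry over. Pictures are saved under pics/ and viewed, about 8 in all and at most 12, crops included, and the job is handed in when it is done.

Besides the shell and the picture viewer there is one more tool, called after "Request:" as name(argument=value, ...) on one line, values as JSON. apply_moves: Moves the arm, as the interface text tells. Its arguments: {"type":"object","properties":{"delta_pos":{"type":"array","items":{"type":"array","items":{"type":"number"}}},"spin":{"type":"array","items":{"type":"number"}},"claw":{"type":"array","items":{"type":"number"}}},"required":["delta_pos","spin","claw"]}

```bash
mkdir -p pics; cat > h.py <<'E'
from bench import *
import numpy as np, cv2
def world(cam,p):
    T=np.array(calibration(cam)["world_from_camera"]); return (T@np.r_[p,1])[:3]
def pix(cam,P):
    c=calibration(cam); q=np.linalg.inv(np.array(c["world_from_camera"]))@np.r_[P,1]
    return c["fx"]*q[0]/q[2]+c["cx"], c["fy"]*q[1]/q[2]+c["cy"]
def cloud(cam,d):
    c=calibration(cam); v,u=np.mgrid[:420,:560]
    P=np.stack([(u-c["cx"])*d/c["fx"],(v-c["cy"])*d/c["fy"],d],-1)
    T=np.array(c["world_from_camera"]); W=P@T[:3,:3].T+T[:3,3]; W[d==0]=np.nan; return W
E
python3 - <<'E'
from h import *
np.set_printoptions(precision=4,suppress=True)
ims=[]
for c in ("side","top"):
    im,d=grab_frame(c); np.save(f"{c}_d.npy",d); cv2.imwrite(f"{c}0.png",im); ims.append(im)
    print(c,np.array(calibration(c)["world_from_camera"])[:3,3])
    for t in ("wheel_center","wheel_mark","wheel_rest","check_button","spice_jar","stand_card"):
        for r in spot_in(t,c)[:3]: 
            w=world(c,r["point"]); print(t,round(r["conf"],2),w,np.round(pix(c,w)))
    cv2.imwrite(f"pics/{c}0.png",cv2.resize(im,(800,600)))
s=observe(); print(s)
E
```

```text
side [0.2005 0.7642 0.6492]
wheel_center 0.88 [0.5491 0.317  0.0578] [216. 298.]
wheel_mark 0.95 [0.5476 0.3119 0.0532] [218. 298.]
wheel_rest 0.61 [0.576  0.0427 0.0144] [272. 223.]
check_button 0.63 [ 0.5357 -0.1365  0.0361] [318. 178.]
spice_jar 0.86 [ 0.6429 -0.1032  0.0615] [272. 167.]
stand_card 0.79 [ 0.4211 -0.0562  0.0162] [353. 214.]
top [0.4221 0.0748 0.922 ]
wheel_center 0.63 [0.5549 0.2919 0.0608] [175. 201.]
wheel_mark 0.97 [0.5542 0.2891 0.0604] [177. 201.]
wheel_rest 0.67 [0.5693 0.0291 0.0125] [290. 198.]
check_button 0.61 [ 0.4233 -0.067   0.015 ] [331. 258.]
spice_jar 0.97 [ 0.647  -0.1153  0.0942] [356. 158.]
stand_card 0.76 [ 0.4227 -0.0677  0.0129] [331. 259.]
{'time': 0.7, 'joint_positions': array([-1.1449,  0.2639,  1.6039,  0.    ,  1.2737, -0.0369]), 'joint_vel': array([ 0.0004,  0.0004,  0.0016, -0.0018, -0.0009,  0.0004]), 'joint_efforts': array([  0.0003, -51.484 , -36.7612,  -0.0002,   0.0006,  -0.    ]), 'ee_pos': array([ 0.3014, -0.604 ,  0.2483]), 'tcp_rot': array([0.0001, 0.9734, 0.2293, 0.    ]), 'ft_force': array([-0.6084,  0.9161,  0.4105]), 'torque': array([-0.0207, -0.0269, -0.0305]), 'gripper_width': 0.0852474815696016}
```

View pics/side0.png

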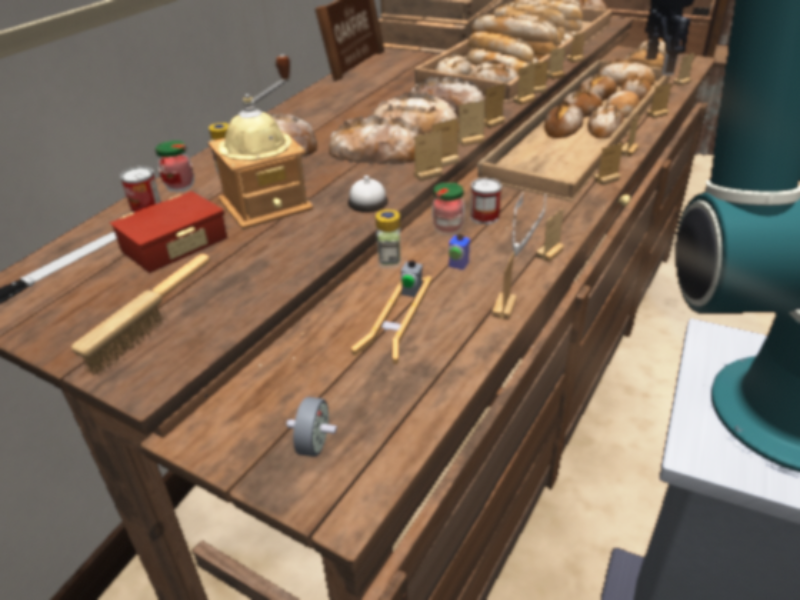

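View pics/top0.png

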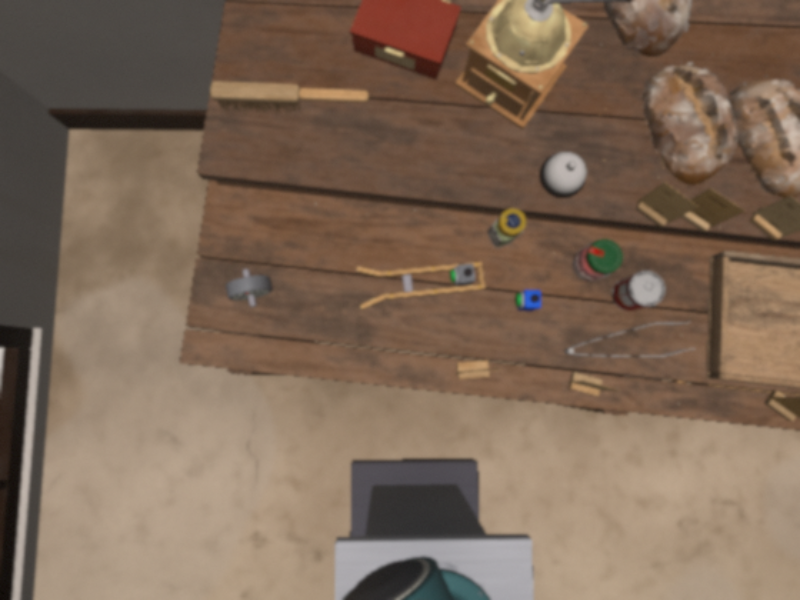

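Side view: wheel at (312,425), rest about (390,325), green button (408,280), blue decoy at (459,250). Top view: wheel (249,287), hump (407,283), button carriage (463,273). Next I fit the poses.

```bash
cat > m.py <<'E'
from h import *
np.set_printoptions(precision=4,suppress=True)
im=cv2.imread("top0.png"); d=np.load("top_d.npy"); W=cloud("top",d)
print(calibration("top")["fx"], "table z", np.nanmedian(W[205:215,200:240,2]))
crop=im[165:230,155:355]; cv2.imwrite("pics/crop0.png",cv2.resize(crop,None,fx=4,fy=4,interpolation=cv2.INTER_CUBIC))
v,u=np.mgrid[:420,:560]; z=W[...,2]
# cheeks/hump: wood-coloured (bright yellow) pixels
hsv=cv2.cvtColor(im,cv2.COLOR_BGR2HSV)
reg=(u>245)&(u<345)&(v>178)&(v<220)
wood=reg&(hsv[...,2]>150)&(hsv[...,1]>80)&(hsv[...,0]<30)
print("wood n",wood.sum(), "z", np.nanpercentile(z[wood],[10,50,90]))
P=W[wood]; 
for lo in np.arange(-0.09,0.09,0.012):   # by y slice
    k=P[(P[:,1]>=lo)&(P[:,1]<lo+.012)]
    if len(k): 
        m=k[:,0]; c=(m.min()+m.max())/2
        print(round(lo+.006,3), len(k),"far",np.mean(m[m>c]),"near",np.mean(m[m<c]),"mid",(np.mean(m[m>c])+np.mean(m[m<c]))/2)
st=reg&(u>270)&(u<297)&(v>190)&(v<206)&(hsv[...,1]<60)&(hsv[...,2]>110)
print("hump",st.sum(),W[st].mean(0))
g=reg&(hsv[...,0]>45)&(hsv[...,0]<85)&(hsv[...,1]>120); print("green",g.sum(),W[g].mean(0))
c=reg&(z>.035)&(z<.08); print("carriage",c.sum(),W[c].mean(0),W[c].min(0),W[c].max(0))
w=(u>150)&(u<200)&(v>180)&(v<222)&(z>.02); Q=W[w]
print("wheel",len(Q),Q.min(0),Q.max(0))
t=Q[Q[:,2]>.058]; print("tread top",len(t),t.mean(0)); 
A=Q[(Q[:,2]>.05)][:,:2]; cc=A.mean(0); e=np.linalg.svd(A-cc)[2]; print("dir",e[0],cc)
S=Q[(Q[:,2]>.03)&(Q[:,2]<.048)&(np.abs((Q[:,:2]-cc)@e[1])>.016)]; print("stubs",len(S)); 
for s in(1,-1):
    k=S[((S[:,:2]-cc)@e[1])*s>0]; print(len(k),k.mean(0) if len(k) else '')
E
python3 m.py
```

```text
381.5883228005303 table z 0.00044290052028816973
wood n 557 z [0.0087 0.014  0.0164]
-0.084 49 far 0.5958829631418803 near 0.5703599788782177 mid 0.583121471010049
-0.072 25 far 0.600440192222697 near 0.5608904525965283 mid 0.5806653224096125
-0.06 14 far 0.592963449076859 near 0.5606452997807647 mid 0.5768043744288118
-0.048 15 far 0.5601576406692959 near 0.5567989068382229 mid 0.5584782737537594
-0.036 28 far 0.5985824084543637 near 0.5580319449567279 mid 0.5783071767055459
-0.024 32 far 0.5965648703539075 near 0.555890103391014 mid 0.5762274868724607
-0.012 30 far 0.5954147543954575 near 0.5563008242843548 mid 0.5758577893399062
-0.0 34 far 0.593972337534472 near 0.554044186221448 mid 0.5740082618779601
0.012 31 far 0.5930471778911179 near 0.5534967984499171 mid 0.5732719881705175
0.024 36 far 0.5918345798630671 near 0.5521498609100236 mid 0.5719922203865453
0.036 31 far 0.5901439487241842 near 0.5510688820701127 mid 0.5706064153971484
0.048 37 far 0.5893550172896521 near 0.5499032519908338 mid 0.5696291346402429
0.06 30 far 0.5878652707025437 near 0.548529711167621 mid 0.5681974909350823
0.072 31 far 0.5860130971001537 near 0.5468726738250516 mid 0.5664428854626027
0.084 34 far 0.5857607993248359 near 0.5450190687397088 mid 0.5653899340322723
hump 79 [nan nan nan]
green 14 [ 0.5761 -0.0308  0.0454]
carriage 214 [ 0.5769 -0.0483  0.0509] [ 0.5634 -0.0671  0.0351] [ 0.5936 -0.0281  0.0628]
wheel 483 [0.5265 0.2637 0.0203] [0.5864 0.3324 0.0754]
tread top 280 [0.5558 0.2977 0.0675]
dir [ 0.2504 -0.9682] [0.5557 0.2964]
stubs 45
20 [0.5802 0.3041 0.0402]
25 [0.5326 0.2933 0.04  ]
```

View pics/crop0.png

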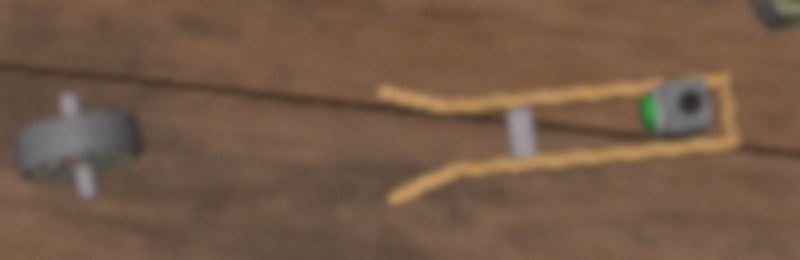

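Crop: wheel (75,145) with its stubs at (70,103) and (87,185), hump (521,133), green button (650,112), mouth between (385,93) and (393,198). The wheel is about 13 mm off the lane line and yawed 7° outward, so it needs steering. I'll move behind it first.

Request:
apply_moves(delta_pos=[[0.642,-0.742,0],[0.642,-0.742,0],[0.642,-0.742,0],[0.642,-0.742,0],[0.642,-0.742,0],[0.642,-0.742,0],[0.642,-0.742,0],[0.642,-0.742,0],[0.642,-0.742,0],[0.642,-0.742,0]], spin=[0,0,0,0,0,0,0,0,0,0], claw=[0,0,0,0,0,0,0,0,0,0])

```text
time: 1.53
ee_pos: [0.4047, -0.1985, 0.2487]
tcp_rot: [0.0, 0.973, 0.229, 0.001]
ft_force: [0.8, -0.5, -0.7]
gripper_width: 0.0426
```

```bash
cat >> h.py <<'E'
from scipy.spatial.transform import Rotation as Ro
def tool():
    s=observe(); R=Ro.from_quat(s["tcp_rot"],scalar_first=True).as_matrix(); return s,R
def go(P,yaw_deg=None):
    "shift in tool axes and spin (deg) to reach TCP P with tool-x world yaw"
    s,R=tool(); y0=np.degrees(np.arctan2(R[1,0],R[0,0])); d=R.T@(np.array(P)-s["ee_pos"])
    print("t",s["time"],"pos",np.round(s["ee_pos"],4),"yaw",round(y0,2),"w",round(s["gripper_width"],4),"F",np.round(s["ft_force"],1))
    print("delta",np.round(d,4),"spin",None if yaw_deg is None else round(-((yaw_deg-y0+180)%360-180),2))
E
python3 -c "
from h import *
go([.545,.347,.248],102.8)
im=cv2.imread('top0.png');d=np.load('top_d.npy');W=cloud('top',d)
k=W[193:204,282:289].reshape(-1,3); k=k[(k[:,2]>.002)&(k[:,2]<.009)]; print(len(k),k.mean(0),np.median(k,0))
T=np.array(calibration('top')['world_from_camera']);c=calibration('top')
for p in ((285.25,198.25),(317.5,193)):
  r=T[:3,:3]@np.array([(p[0]-c['cx'])/c['fx'],(p[1]-c['cy'])/c['fy'],1]); 
  for z in(.004,.036): print(p,z,T[:3,3]+r*(z-T[2,3])/r[2])
"
```

```text
t 1.5333 pos [ 0.4047 -0.1985  0.2487] yaw 26.48 w 0.0426 F [ 0.8 -0.5 -0.7]
delta [ 0.3688 -0.4257  0.0006] spin -76.32
50 [0.57027505 0.04078839 0.00413731] [0.56997316 0.04120773 0.00405456]
(285.25, 198.25) 0.004 [0.56932638 0.04061829 0.004     ]
(285.25, 198.25) 0.036 [0.56419415 0.04180886 0.036     ]
(317.5, 193) 0.004 [ 0.58230439 -0.03840103  0.004     ]
(317.5, 193) 0.036 [ 0.57671977 -0.03445596  0.036     ]
```

Request:
apply_moves(delta_pos=[[0.369,-0.426,0],[0.369,-0.426,0],[0.369,-0.426,0],[0.369,-0.426,0],[0.369,-0.426,0],[0.369,-0.426,0],[0.369,-0.426,0],[0.369,-0.426,0],[0.369,-0.426,0],[0.369,-0.426,0]], spin=[-76,-76,-76,-76,-76,-76,-76,-76,-76,-76], claw=[0,0,0,0,0,0,0,0,0,0])

```text
time: 2.37
ee_pos: [0.5082, 0.2056, 0.2487]
tcp_rot: [0.0, 0.653, 0.758, 0.0]
ft_force: [1.9, -1.4, 0.4]
gripper_width: 0.0426
```

```bash
python3 -c "
from h import *
go([.543,.356,.1],102.8)"
```

```text
t 2.3667 pos [0.5082 0.2056 0.2487] yaw 98.52 w 0.0426 F [ 1.9 -1.4  0.4]
delta [0.1436 0.0565 0.1487] spin -4.28
```

Request:
apply_moves(delta_pos=[[0.144,0.056,0],[0.144,0.056,0],[0.144,0.056,0],[0.144,0.056,0],[0.144,0.056,0],[0.144,0.056,0.149],[0.144,0.056,0.149],[0.144,0.056,0.149],[0.144,0.056,0.149],[0.144,0.056,0.149]], spin=[-4.3,-4.3,-4.3,-4.3,-4.3,-4.3,-4.3,-4.3,-4.3,-4.3], claw=[0,0,0,0,0,0,0,0,0,0])

```text
time: 3.2
ee_pos: [0.5381, 0.3502, 0.0916]
tcp_rot: [-0.002, 0.626, 0.779, -0.006]
ft_force: [-0.8, -1.3, -0.8]
gripper_width: 0.0431
```

```bash
python3 -c "
from h import *
go([.543,.356,.037],102.8)
im,d=grab_frame('side'); cv2.imwrite('pics/s1.png',cv2.resize(im[240:345,150:290],None,fx=5,fy=5,interpolation=cv2.INTER_CUBIC))
W=cloud('side',d); np.save('W1.npy',W)
for p in ([.5802,.304,.036],[.5326,.2933,.036],[.556,.298,.072]): print(pix('side',p))
"
```

```text
t 3.2 pos [0.5381 0.3502 0.0916] yaw 102.43 w 0.0431 F [-0.8 -1.3 -0.8]
delta [0.0049 0.0067 0.0545] spin -0.37
(np.float64(205.96953481802427), np.float64(296.43226106618897))
(np.float64(232.17954355691748), np.float64(300.1431141967358))
(np.float64(217.15547087825658), np.float64(283.70033738697447))
```

View pics/s1.png

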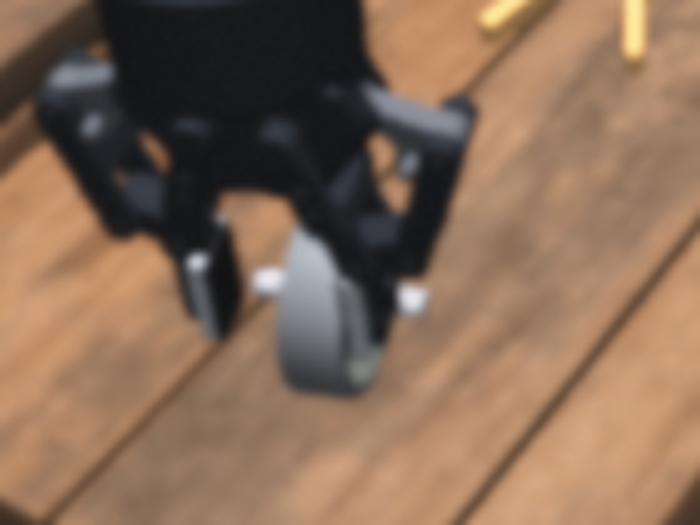

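```bash
python3 -c "
from h import *
f=lambda P:np.round((np.array(pix('side',P))-[150,240])*5)
s,R=tool(); p=s['ee_pos']
for w in(-1,1): print(w,f(p+R@[0,w*.0215,.015]),f(p+R@[0,w*.0215,0]))
W=np.load('W1.npy')
for c in((215,310),(375,310),(310,310),(200,300),(310,360),(375,280)):
  print(c,W[240+c[1]//5,150+c[0]//5])
"
```

```text
-1 [352. 332.] [347. 300.]
1 [227. 314.] [220. 282.]
(215, 310) [0.55864824 0.36408455 0.09141057]
(375, 310) [0.50567942 0.35136355 0.10137509]
(310, 310) [0.55017524 0.32744863 0.05810426]
(200, 300) [0.56078848 0.36757977 0.09864707]
(310, 360) [0.548277   0.33432108 0.04099464]
(375, 280) [0.50424898 0.35106134 0.11525987]
```

Request:
apply_moves(delta_pos=[[0.005,0.007,0.02],[0.005,0.007,0.04],[0.005,0.007,0.0545],[0.005,0.007,0.0545],[0.0,0.007,0.0545],[-0.005,0.007,0.0545],[-0.01,0.007,0.0545],[-0.015,0.007,0.0545],[-0.02,0.007,0.0545],[-0.02,0.007,0.0545]], spin=[-0.4,-0.4,-0.4,-0.4,-0.4,-0.4,-0.4,-0.4,-0.4,-0.4], claw=[0,0,0,0,0,0,0,0,0,0])

```text
time: 4.08
ee_pos: [0.5549, 0.3347, 0.0455]
tcp_rot: [0.0, 0.624, 0.781, 0.0]
ft_force: [-0.0, -0.2, 0.1]
gripper_width: 0.0427
```

```bash
python3 -c "
from h import *
go([.5524,.314,.037],102.8)
im,d=grab_frame('side'); cv2.imwrite('pics/s2.png',cv2.resize(im[240:345,150:290],None,fx=5,fy=5,interpolation=cv2.INTER_CUBIC))
"
```

```text
t 4.0833 pos [0.5549 0.3347 0.0455] yaw 102.78 w 0.0427 F [-0.  -0.2  0.1]
delta [-0.0196 -0.007   0.0085] spin -0.02
```

View pics/s2.png

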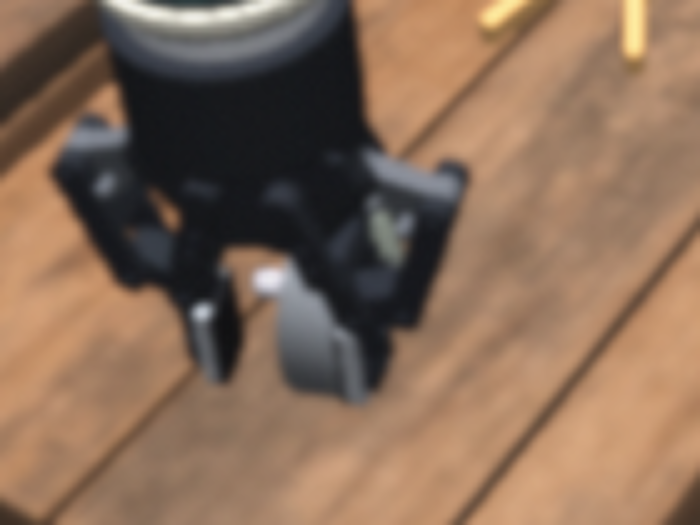

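Fingers straddle the disc, left one at (215,340), right one at (365,360), close to the face. They sit about 7 mm too far to the left, so I correct that and the height before making contact.

Request:
apply_moves(delta_pos=[[0,-0.004,0.004],[0,-0.007,0.0085],[0,-0.007,0.0085],[-0.004,-0.007,0.0085],[-0.008,-0.007,0.0085],[-0.012,-0.007,0.0085],[-0.016,-0.007,0.0085],[-0.018,-0.007,0.0085],[-0.018,-0.007,0.0085],[-0.018,-0.007,0.0085]], spin=[0,0,0,0,0,0,0,0,0,0], claw=[0,0,0,0,0,0,0,0,0,0])

```text
time: 4.97
ee_pos: [0.5517, 0.3164, 0.0364]
tcp_rot: [0.0, 0.624, 0.782, 0.0]
ft_force: [-0.6, 0.3, -0.3]
gripper_width: 0.0428
```

```bash
cat > look.py <<'E'
import sys
from h import *
np.set_printoptions(precision=4,suppress=True)
go([.5524,.314,.037],102.8)
im,d=grab_frame('top'); W=cloud('top',d); H=np.array([.570,.041]); D=np.array([.107,-.994]); N=np.array([.994,.107])
for t in("wheel_center","wheel_mark"):
    for r in spot_in(t,"top")[:2]:
        w=world("top",r["point"]); q=w[:2]-H; print(t,round(r["conf"],2),w,"s,n",q@D,q@N)
for t in("wheel_center",):
    spot=None
s,R=tool(); q=s["ee_pos"][:2]-H; y=np.degrees(np.arctan2(-R[1,0],-R[0,0])); print("tcp s,n",q@D,q@N,"rel yaw (deg, + = towards -n)",-( np.degrees(np.arctan2(D[1],D[0]))-y))
if len(sys.argv)>1:
    u,v=map(int,pix("top",[*s["ee_pos"][:2],.03])); u=max(u,70);cv2.imwrite("pics/%s.png"%sys.argv[1],cv2.resize(im[v-45:v+45,u-60:u+90],None,fx=5,fy=5,interpolation=cv2.INTER_CUBIC)); print("crop origin",u-60,v-45)
E
python3 look.py t1
```

```text
t 4.9667 pos [0.5517 0.3164 0.0364] yaw 102.81 w 0.0428 F [-0.6  0.3 -0.3]
delta [-0.0025  0.0001 -0.0006] spin 0.01
wheel_mark 0.8 [0.5577 0.2831 0.0575] s,n -0.24194895960262722 0.01364332281886253
tcp s,n -0.27607171787334556 0.011176159089861717 rel yaw (deg, + = towards -n) 6.693525290662592
crop origin 107 159
```

View pics/t1.png

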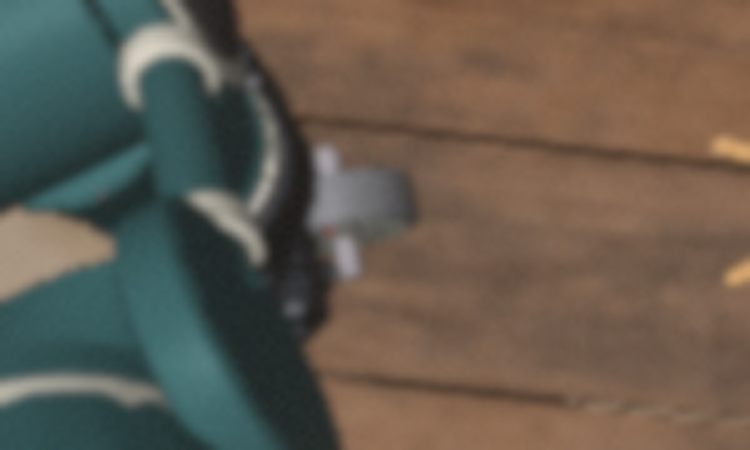

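```bash
cat > plan.py <<'E'
# plan.py: wheel path -> rows in tool axes for successive calls. args: s0 n0 slope0 step ncalls [s_end]
import sys, json
from h import *
H=np.array([.570,.041]); D=np.array([.107,-.994])/np.hypot(.107,.994); N=np.array([-D[1],D[0]])
def pose(s,n,sl,back=.016):
    h=D+N*sl; h/=np.linalg.norm(h); p=H+D*s+N*n-back*h
    return np.r_[p, np.arctan2(-h[1],-h[0])]         # TCP xy, tool-x yaw
def rows(start, poses):
    c,sn=np.cos(start[2]),np.sin(start[2]); out=[];cmd=None
    for p in poses:
        d=p[:2]-start[:2]; a=np.round([d@[c,sn], d@[sn,-c]],4); sp=round(-np.degrees(p[2]-start[2]),1); out.append((a,sp))
    a,sp=out[-1]; cmd=np.r_[start[:2]+a[0]*np.array([c,sn])+a[1]*np.array([sn,-c]), start[2]-np.radians(sp)]
    return out,cmd
if __name__=="__main__":
    s0,n0,m0,step,nc=map(float,sys.argv[1:6]); se=-0.05
    s,R=tool(); start=np.r_[s["ee_pos"][:2],np.arctan2(R[1,0],R[0,0])]
    L=se-s0; x=s0
    for k in range(int(nc)):
        ps=[]
        for i in range(10):
            x+=step; t=min((x-s0)/L,1)
            n=n0*(2*t**3-3*t*t+1)+m0*L*(t**3-2*t*t+t); sl=(n0*(6*t*t-6*t)/L+m0*(3*t*t-4*t+1))
            ps.append(pose(x,n,sl))
        o,start=rows(start,ps); print("end s",round(x,4),"n",round(n,4),"slope deg",round(np.degrees(sl),1))
        print([[float(a[0]),float(a[1]),0] for a,_ in o]); print([float(b) for _,b in o])
E
python3 plan.py -0.2595 0.0136 0.117 0.005 2
```

```text
end s -0.2095 n 0.015 slope deg -2.6
[[-0.0058, 0.0007, 0], [-0.0109, 0.0009, 0], [-0.0159, 0.0009, 0], [-0.0209, 0.0009, 0], [-0.0259, 0.0007, 0], [-0.0309, 0.0005, 0], [-0.0359, 0.0002, 0], [-0.0409, -0.0003, 0], [-0.0459, -0.0008, 0], [-0.0508, -0.0014, 0]]
[1.2, 2.2, 3.3, 4.3, 5.2, 6.2, 7.0, 7.8, 8.6, 9.3]
end s -0.1595 n 0.0105 slope deg -7.1
[[-0.005, 0.0002, 0], [-0.0101, 0.0003, 0], [-0.0151, 0.0003, 0], [-0.0201, 0.0003, 0], [-0.0251, 0.0002, 0], [-0.0301, 0.0, 0], [-0.0352, -0.0002, 0], [-0.0402, -0.0004, 0], [-0.0452, -0.0007, 0], [-0.0502, -0.001, 0]]
[0.7, 1.3, 1.8, 2.4, 2.8, 3.2, 3.6, 3.9, 4.2, 4.4]
```

Request:
apply_moves(delta_pos=[[-0.005,0.0005,0],[-0.01,0.001,0],[-0.015,0.001,0],[-0.02,0.001,0],[-0.025,0.0005,0],[-0.03,0.0005,0],[-0.035,0,0],[-0.04,-0.0005,0],[-0.045,-0.001,0],[-0.05,-0.0015,0]], spin=[1,2,3,4,5,6,7,8,8.5,9.3], claw=[0,0,0,0,0,0,0,0,0,0])

```text
time: 5.95
ee_pos: [0.5612, 0.267, 0.0363]
tcp_rot: [-0.0, 0.685, 0.728, 0.0]
ft_force: [0.3, 0.8, 0.9]
gripper_width: 0.0427
```

```bash
python3 look.py t2
```

```text
t 5.95 pos [0.5612 0.267  0.0363] yaw 93.47 w 0.0427 F [0.3 0.8 0.9]
delta [ 0.0474 -0.0059 -0.0007] spin -9.33
wheel_center 0.5 [0.566  0.2336 0.0578] s,n -0.19190568757162807 0.01667367889482234
wheel_mark 0.83 [0.5632 0.2277 0.0578] s,n -0.1863538040125899 0.013232091250894895
tcp s,n -0.22564034932898264 0.015384099932301193 rel yaw (deg, + = towards -n) -2.6528815872797367
crop origin 129 154
```

View pics/t2.png

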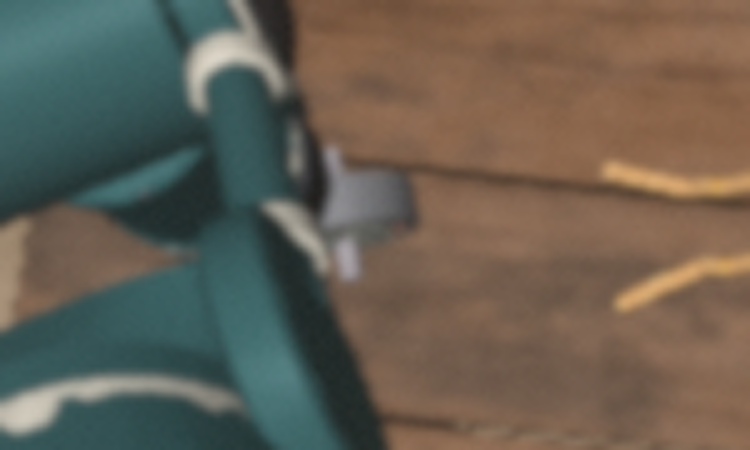

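```bash
cat >> h.py <<'E'
def onz(cam,u,v,z):
    T=np.array(calibration(cam)['world_from_camera']);c=calibration(cam)
    r=T[:3,:3]@np.array([(u-c['cx'])/c['fx'],(v-c['cy'])/c['fy'],1]); return T[:3,3]+r*(z-T[2,3])/r[2]
def sn(P):
    q=np.array(P[:2])-[.570,.041]; return np.round([q@[.107,-.994],q@[.994,.107]],4)
E
python3 -c "
from h import *
for cx,cy in((335,160),(347,260),(341,210)): print(onz('top',129+cx/5,154+cy/5,.038),sn(onz('top',129+cx/5,154+cy/5,.038)))
for cx,cy in((325,160),(347,255)): print('start',sn(onz('top',107+cx/5,159+cy/5,.038)))
"; python3 plan.py -0.2095 0.0150 0.0 0.005 2
```

```text
[0.59297882 0.25088171 0.038     ] [-0.2062  0.0453]
[0.54567849 0.24419825 0.038     ] [-0.2046 -0.0024]
[0.56925105 0.24752902 0.038     ] [-0.2054  0.0214]
start [-0.2625  0.0394]
start [-0.2558 -0.0063]
end s -0.1595 n 0.0115 slope deg -7.0
[[-0.0052, 0.0001, 0], [-0.0102, 0.0004, 0], [-0.0152, 0.0007, 0], [-0.0202, 0.0009, 0], [-0.0252, 0.001, 0], [-0.0302, 0.001, 0], [-0.0353, 0.0009, 0], [-0.0403, 0.0008, 0], [-0.0453, 0.0006, 0], [-0.0504, 0.0004, 0]]
[-1.7, -0.8, 0.1, 0.9, 1.6, 2.3, 2.9, 3.4, 3.9, 4.3]
end s -0.1095 n 0.0047 slope deg -7.6
[[-0.005, 0.0001, 0], [-0.01, 0.0001, 0], [-0.0151, 0.0001, 0], [-0.0201, 0.0001, 0], [-0.0252, -0.0, 0], [-0.0302, -0.0001, 0], [-0.0353, -0.0002, 0], [-0.0403, -0.0003, 0], [-0.0454, -0.0004, 0], [-0.0504, -0.0006, 0]]
[0.3, 0.6, 0.8, 1.0, 1.0, 1.1, 1.0, 0.9, 0.8, 0.6]
```

```bash
python3 plan.py -0.2075 0.0170 -0.06 0.0045 2
```

```text
end s -0.1625 n 0.0123 slope deg -7.9
[[-0.0066, 0.0028, 0], [-0.0111, 0.0028, 0], [-0.0157, 0.0028, 0], [-0.0202, 0.0027, 0], [-0.0247, 0.0026, 0], [-0.0292, 0.0024, 0], [-0.0338, 0.0021, 0], [-0.0383, 0.0019, 0], [-0.0428, 0.0016, 0], [-0.0473, 0.0012, 0]]
[1.4, 2.0, 2.6, 3.1, 3.6, 4.0, 4.3, 4.7, 5.0, 5.2]
end s -0.1175 n 0.0057 slope deg -8.0
[[-0.0046, 0.0001, 0], [-0.0091, 0.0001, 0], [-0.0137, 0.0001, 0], [-0.0182, 0.0001, 0], [-0.0228, 0.0001, 0], [-0.0273, 0.0, 0], [-0.0319, -0.0001, 0], [-0.0364, -0.0001, 0], [-0.041, -0.0002, 0], [-0.0455, -0.0003, 0]]
[0.2, 0.4, 0.5, 0.6, 0.6, 0.6, 0.5, 0.5, 0.3, 0.1]
```

Request:
apply_moves(delta_pos=[[-0.0065,0.0028,0],[-0.011,0.0028,0],[-0.0155,0.0028,0],[-0.02,0.0027,0],[-0.0245,0.0026,0],[-0.029,0.0024,0],[-0.0335,0.0021,0],[-0.038,0.0019,0],[-0.0425,0.0016,0],[-0.0473,0.0012,0]], spin=[1.4,2.2,2.9,3.5,4,4.5,5,5.5,6,6.2], claw=[0,0,0,0,0,0,0,0,0,0])

```text
time: 6.93
ee_pos: [0.567, 0.2206, 0.0374]
tcp_rot: [0.001, 0.724, 0.69, 0.002]
ft_force: [4.0, 1.6, 3.2]
gripper_width: 0.0427
```

```bash
python3 look.py t3
```

```text
t 6.9333 pos [0.567  0.2206 0.0374] yaw 87.3 w 0.0427 F [4.  1.6 3.2]
delta [ 0.0926 -0.019   0.0004] spin -15.5
wheel_center 0.43 [0.5813 0.1753 0.0606] s,n -0.13230172450117844 0.0256504663471586
wheel_mark 0.6 [0.5768 0.1714 0.0606] s,n -0.12893025961129095 0.02071849254882204
tcp s,n -0.17859094741148349 0.01535699569030334 rel yaw (deg, + = towards -n) -8.842822166459896
crop origin 149 152
```

View pics/t3.png

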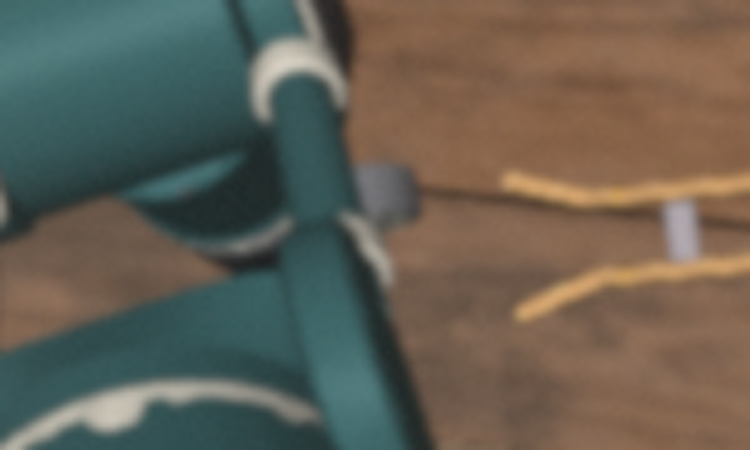

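```bash
cat > wh.py <<'E'
from h import *
np.set_printoptions(precision=4,suppress=True)
H=np.array([.570,.041]);D=np.array([.107,-.994]);N=np.array([.994,.107])
s,R=tool(); q=s["ee_pos"][:2]; print("tcp sn",sn(q))
for cam in("top","side"):
    im,d=grab_frame(cam); W=cloud(cam,d); hsv=cv2.cvtColor(im,cv2.COLOR_BGR2HSV)
    S=(W[...,:2]-H)@D; n=(W[...,:2]-H)@N; z=W[...,2]
    t0=sn(q)[0]
    m=(S>t0-.03)&(S<t0+.065)&(abs(n)<.06)&(z>.02)&(z<.075)&(hsv[...,1]<70)&(hsv[...,2]>85)
    k,lab,st,_=cv2.connectedComponentsWithStats(m.astype(np.uint8))
    for i in range(1,k):
        if st[i,4]<15: continue
        j=lab==i; print(cam,st[i].tolist(),"s",np.percentile(S[j],[2,50,98]),"n",np.percentile(n[j],[2,50,98]),"z",np.percentile(z[j],[2,98]))
        zz=np.percentile(S[j],[10,37,63,90])
        for a,b in zip(zz[:-1],zz[1:]):
            jj=j&(S>=a)&(S<b); print("   s",S[jj].mean(),"n lo/hi",np.percentile(n[jj],[4,96]),"z",z[jj].mean())
    if cam=="side": cv2.imwrite("side_last.png",im)
E
python3 wh.py
```

```text
tcp sn [-0.1786  0.0154]
top [220, 183, 14, 15, 127] s [-0.1449 -0.1349 -0.1228] n [0.0136 0.0251 0.0404] z [0.0258 0.0712]
   s -0.14068700018920524 n lo/hi [0.0138 0.0363] z 0.06367047915740312
   s -0.135061063237189 n lo/hi [0.0151 0.0371] z 0.06132446650565155
   s -0.12980948667892625 n lo/hi [0.0163 0.0405] z 0.05648992574533856
side [225, 248, 23, 33, 295] s [-0.1956 -0.1838 -0.1657] n [-0.0096  0.0155  0.033 ] z [0.0262 0.0711]
   s -0.18971769328474822 n lo/hi [-0.0094  0.027 ] z 0.04703594710857349
   s -0.18375187463002254 n lo/hi [0.0066 0.0281] z 0.05470078301437088
   s -0.17708863767761007 n lo/hi [0.0074 0.0304] z 0.05975162427122112
side [218, 257, 5, 6, 18] s [-0.1866 -0.1845 -0.181 ] n [0.04   0.0432 0.0501] z [0.047  0.0622]
   s -0.18569455902016602 n lo/hi [0.0406 0.0445] z 0.05641452096211872
   s -0.18430261784300833 n lo/hi [0.0415 0.0455] z 0.06060726501431135
   s -0.18228694757059197 n lo/hi [0.0403 0.0497] z 0.0559202053290865
```

The wheel kept rolling at about +9° instead of following the yaw, so pushing one stub isn't enough to steer it. I'll back off, line up with the disc, and narrow the finger gap so the pads guide its yaw.

```bash
cat > tgt.py <<'E'
# tgt.py s n heading_deg back : TCP goal for wheel centre (s,n) and heading, in tool axes
import sys
from plan import *
def main(s,n,h,b):
    p=pose(s,n,np.tan(np.radians(h)),b); go([p[0],p[1],.0365],np.degrees(p[2]))
if __name__=="__main__": main(*map(float,sys.argv[1:]))
E
python3 tgt.py -.156 .0225 8.8 .024
```

```text
t 7.1833 pos [0.566  0.2207 0.0368] yaw 87.33 w 0.0428 F [1.9 1.5 2.4]
delta [0.0012 0.0035 0.0003] spin -17.61
```

Request:
apply_moves(delta_pos=[[0.006,0,0],[0.012,0.001,0],[0.012,0.002,0],[0.012,0.003,0],[0.01,0.0035,0],[0.008,0.0035,0],[0.005,0.0035,0],[0.003,0.0035,0],[0.0015,0.0035,0],[0.0015,0.0035,0]], spin=[0,-2,-6,-10,-14,-17.6,-17.6,-17.6,-17.6,-17.6], claw=[0,0,0,0,0,0,0,0,0,0])

```text
time: 8.02
ee_pos: [0.5682, 0.2214, 0.0358]
tcp_rot: [-0.0, 0.61, 0.793, -0.001]
ft_force: [-0.0, -0.3, 0.4]
gripper_width: 0.0427
```

```bash
python3 wh.py; python3 -c "
from h import *
s,R=tool(); p=s['ee_pos'];f=lambda P:np.round((np.array(pix('side',P))-[200,220])*8)
im=cv2.imread('side_last.png'); cv2.imwrite('pics/s4.png',cv2.resize(im[220:295,200:290],None,fx=8,fy=8,interpolation=cv2.INTER_CUBIC))
print(p,s['ft_force'])
for w in(-1,1): print(f(p+R@[0,w*.0215,.015]),f(p+R@[.011,w*.0215,0.01]))
"
```

```text
tcp sn [-0.1795  0.0175]
top [220, 184, 11, 14, 103] s [-0.1467 -0.1379 -0.1284] n [0.0146 0.0257 0.0383] z [0.03   0.0702]
   s -0.14223779366054873 n lo/hi [0.0142 0.0351] z 0.062479035907883375
   s -0.13788527450806554 n lo/hi [0.0153 0.0374] z 0.05906254172226015
   s -0.1336137606610379 n lo/hi [0.0166 0.0382] z 0.05575842254132038
side [222, 249, 27, 30, 403] s [-0.1949 -0.1845 -0.1612] n [-0.0094  0.0143  0.0424] z [0.0236 0.0723]
   s -0.18935884386309526 n lo/hi [-0.009   0.0269] z 0.05074602189856553
   s -0.1841723678932723 n lo/hi [-0.0094  0.0295] z 0.05584221260084631
   s -0.17511216791022507 n lo/hi [0.0082 0.0413] z 0.0612391587182059
side [217, 260, 5, 16, 35] s [-0.197  -0.1947 -0.1906] n [0.0393 0.0422 0.0453] z [0.0264 0.0629]
   s -0.19575989639452296 n lo/hi [0.0401 0.0434] z 0.04762259277357003
   s -0.19478946923707868 n lo/hi [0.0403 0.0447] z 0.0443357644790981
   s -0.19349313570520613 n lo/hi [0.0393 0.0454] z 0.04312340650575383
[0.56861974 0.22169142 0.03619236] [ 0.06911017 -0.16031356  0.27524181]
[367. 443.] [355. 460.]
[194. 425.] [179. 442.]
```

View pics/s4.png

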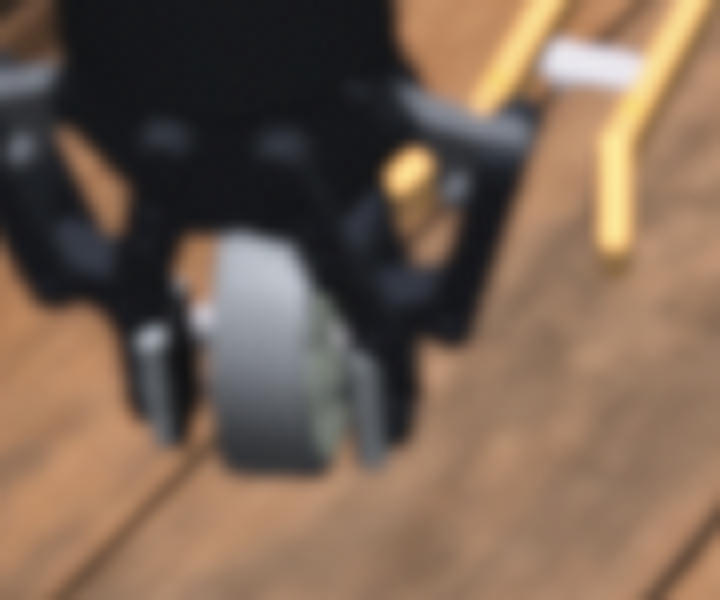

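Wheel centred between the fingers (disc edges 215 and 325, fingers 187 and 352). I narrow the gap to about 28 mm.

Request:
apply_moves(delta_pos=[[0,0,0],[0,0,0],[0,0,0],[0,0,0],[0,0,0],[0,0,0],[-0.002,0,0],[-0.004,0,0],[-0.006,0,0],[-0.006,0,0]], spin=[0,0,0,0,0,0,0,0,0,0], claw=[0.1,0.2,0.25,0.3,0.34,0.34,0.34,0.34,0.34,0.34])

```text
time: 8.95
ee_pos: [0.571, 0.2156, 0.0366]
tcp_rot: [0.0, 0.609, 0.793, 0.0]
ft_force: [1.0, -0.3, 0.2]
gripper_width: 0.0282
```

```bash
python3 wh.py; python3 tgt.py -.158 .0225 -14 .017
```

```text
tcp sn [-0.1734  0.0197]
top [224, 183, 9, 14, 74] s [-0.138  -0.1312 -0.1227] n [0.0163 0.0277 0.0401] z [0.0263 0.0688]
   s -0.1340744219179162 n lo/hi [0.0163 0.0397] z 0.062250249636737885
   s -0.13110816708197845 n lo/hi [0.017 0.038] z 0.05743974586049897
   s -0.12804062542980396 n lo/hi [0.0174 0.0398] z 0.055196100069257494
side [226, 247, 19, 29, 301] s [-0.1899 -0.1812 -0.1619] n [-0.0009  0.0178  0.0337] z [0.0323 0.0722]
   s -0.18491018770938453 n lo/hi [-0.0006  0.0281] z 0.053482114454324554
   s -0.18122866654968295 n lo/hi [-0.0007  0.0283] z 0.051820982952303786
   s -0.17423955693843135 n lo/hi [0.0087 0.0315] z 0.06516005946405805
side [221, 259, 5, 15, 34] s [-0.1896 -0.1873 -0.1837] n [0.0335 0.0369 0.0408] z [0.0272 0.0614]
   s -0.188118291991819 n lo/hi [0.0347 0.039 ] z 0.04410041078349261
   s -0.1872401782245559 n lo/hi [0.0358 0.0398] z 0.040701579374100544
   s -0.18630892860019485 n lo/hi [0.0339 0.0394] z 0.04848682302885608
t 9.05 pos [0.5708 0.2159 0.0365] yaw 104.92 w 0.0282 F [ 2.1  0.4 -0.1]
delta [-0.0004  0.0071  0.    ] spin 22.78
```

```bash
cat > arc.py <<'E'
# arc.py s n h0 h1 back k: turn about wheel centre in k rows
import sys
from plan import *
s,n,h0,h1,b,k=map(float,sys.argv[1:]); st,R=tool(); start=np.r_[st["ee_pos"][:2],np.arctan2(R[1,0],R[0,0])]
o,_=rows(start,[pose(s,n,np.tan(np.radians(h0+(h1-h0)*i/k)),b) for i in range(1,int(k)+1)])
print([[float(a[0]),float(a[1]),0] for a,_ in o]); print([float(x) for _,x in o])
E
python3 arc.py -.156 .0224 8.8 -30 .0185 10
```

```text
[[0.0004, 0.0014, 0], [0.0003, 0.0026, 0], [0.0001, 0.0038, 0], [-0.0002, 0.0051, 0], [-0.0006, 0.0063, 0], [-0.001, 0.0074, 0], [-0.0015, 0.0086, 0], [-0.0022, 0.0097, 0], [-0.0028, 0.0107, 0], [-0.0036, 0.0117, 0]]
[3.9, 7.7, 11.6, 15.5, 19.4, 23.3, 27.1, 31.0, 34.9, 38.8]
```

Request:
apply_moves(delta_pos=[[0.0005,0.0014,0],[0.0005,0.0026,0],[0,0.0038,0],[0,0.005,0],[-0.0005,0.0063,0],[-0.001,0.0074,0],[-0.0015,0.0086,0],[-0.002,0.0097,0],[-0.003,0.0107,0],[-0.0035,0.0117,0]], spin=[4,8,12,15.5,19.5,23,27,31,35,39], claw=[0.34,0.34,0.34,0.34,0.34,0.34,0.34,0.34,0.34,0.34])

```text
time: 9.88
ee_pos: [0.583, 0.2157, 0.0365]
tcp_rot: [0.0, 0.84, 0.543, 0.0]
ft_force: [1.2, -0.1, -0.1]
gripper_width: 0.0284
```

```bash
python3 wh.py; python3 tgt.py -.110 .001 -25 .0165; python3 -c "
from h import *
im=cv2.imread('side_last.png'); cv2.imwrite('pics/s5.png',cv2.resize(im[210:295,200:300],None,fx=7,fy=7,interpolation=cv2.INTER_CUBIC))"
```

```text
tcp sn [-0.1722  0.0316]
top [230, 190, 5, 9, 15] s [-0.1278 -0.1247 -0.119 ] n [0.006  0.0188 0.0227] z [0.0494 0.064 ]
   s -0.12568822408133057 n lo/hi [0.008  0.0212] z 0.05696228693446223
   s -0.12484013797567074 n lo/hi [0.0121 0.0186] z 0.05788723649018549
   s -0.12315917792965266 n lo/hi [0.0188 0.0227] z 0.05824136492932794
side [240, 250, 13, 19, 89] s [-0.1895 -0.1569 -0.1273] n [-0.0086  0.003   0.0139] z [0.0208 0.0686]
   s -0.16620716790362847 n lo/hi [-0.0046  0.0086] z 0.039608802254317406
   s -0.15259705493662612 n lo/hi [-0.0046  0.0145] z 0.028034252290389364
   s -0.13502862462704002 n lo/hi [0.0026 0.0061] z 0.031005829031339357
side [217, 252, 11, 16, 102] s [-0.1909 -0.1811 -0.17  ] n [0.0263 0.0392 0.055 ] z [0.0414 0.0649]
   s -0.1851381948494094 n lo/hi [0.0285 0.0421] z 0.05128875648173262
   s -0.18099344872746698 n lo/hi [0.0325 0.048 ] z 0.053872946244945936
   s -0.17526578190253336 n lo/hi [0.0359 0.0538] z 0.05655465560103786
side [229, 266, 5, 12, 27] s [-0.1932 -0.1915 -0.1883] n [0.0184 0.0205 0.0238] z [0.022  0.0523]
   s -0.19196959068291236 n lo/hi [0.0187 0.0225] z 0.035431525441600255
   s -0.1914601154817896 n lo/hi [0.0186 0.0226] z 0.040259009014759574
   s -0.1908074854558244 n lo/hi [0.0194 0.0243] z 0.03504445379891584
t 9.9833 pos [0.583  0.2156 0.0365] yaw 65.92 w 0.0284 F [0.8 0.5 1.4]
delta [-0.0527  0.0034 -0.    ] spin -5.22
```

View pics/s5.png

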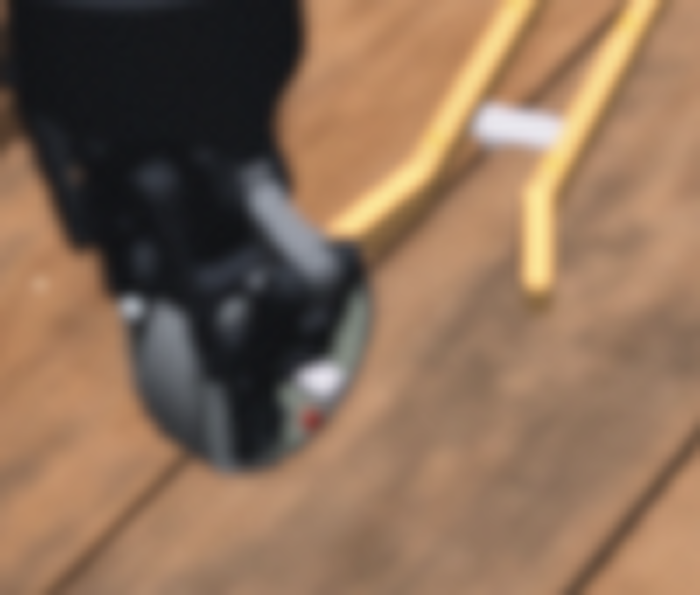

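```bash
python3 -c "
from h import *
im,d=grab_frame('side'); W=cloud('side',d)
for v in(262,263,264,265): print([ (np.round(W[v,u],3).tolist(), sn(W[v,u]).tolist()) for u in(245,246,247)])
hsv=cv2.cvtColor(im,cv2.COLOR_BGR2HSV); F=W[225:290,220:260].reshape(-1,3); h=hsv[225:290,220:260].reshape(-1,3)
# white face pixels: right of finger
k=(F[:,2]>.008)&(F[:,2]<.066)&(h[:,2]>110)&(h[:,1]<110); P=F[k]; q=np.array([sn(p) for p in P]); 
m=(q[:,0]>-.165)&(q[:,1]<.016)&(q[:,1]>-.02); P=P[m];q=q[m]; A=np.c_[q[:,0],np.ones(len(q))]
for it in range(4):
  c=np.linalg.lstsq(A,q[:,1],rcond=None)[0]; r=q[:,1]-A@c; g=r>-.006; A,q=A[g],q[g]
print(len(q),'face slope deg',np.degrees(np.arctan(c[0])),'n at s=-.156',c@[-.156,1], np.ptp(q[:,0]))
"

```

```text
[([0.555, 0.204, 0.043], [-0.1635, 0.0021]), ([0.553, 0.203, 0.042], [-0.1624, 0.0006]), ([0.563, 0.183, 0.022], [-0.1422, 0.0082])]
[([0.553, 0.207, 0.044], [-0.1667, 0.0008]), ([0.552, 0.204, 0.042], [-0.1643, -0.0002]), ([0.551, 0.204, 0.042], [-0.1636, -0.0019])]
[([0.553, 0.208, 0.042], [-0.1675, 0.0006]), ([0.551, 0.207, 0.042], [-0.1671, -0.0013]), ([0.55, 0.205, 0.04], [-0.1649, -0.0023])]
[([0.553, 0.208, 0.039], [-0.1676, 0.0007]), ([0.552, 0.206, 0.038], [-0.1661, -0.0006]), ([0.549, 0.207, 0.04], [-0.1669, -0.0031])]
57 face slope deg -19.866840069612135 n at s=-.156 0.012268278408536802 0.03309999999999999
```

```bash
cat > seq.py <<'E'
# seq.py back "s n h" ... : rows from wheel poses, linearly filled to the row numbers: each arg "row s n h"
import sys
from plan import *
b=float(sys.argv[1]); K=np.array([list(map(float,a.split())) for a in sys.argv[2:]])
st,R=tool(); start=np.r_[st["ee_pos"][:2],np.arctan2(R[1,0],R[0,0])]
i=np.arange(1,11); S,n,h=[np.interp(i,K[:,0],K[:,j]) for j in(1,2,3)]
o,_=rows(start,[pose(a,c,np.tan(np.radians(e)),b) for a,c,e in zip(S,n,h)])
print(np.round(np.c_[S,n,h],4)[-1],"t",round(st["time"],2)); print([[float(a[0]),float(a[1]),0] for a,_ in o]); print([float(x) for _,x in o])
E
python3 seq.py .0165 "0 -.156 .0237 -30" "3 -.156 .0240 -38" "4 -.153 .0225 -38" "10 -.131 .0105 -35"
```

```text
[-1.31e-01  1.05e-02 -3.50e+01] t 10.03
[[-0.0014, 0.0022, 0], [-0.0014, 0.003, 0], [-0.0014, 0.0039, 0], [-0.0048, 0.0041, 0], [-0.0089, 0.004, 0], [-0.0131, 0.004, 0], [-0.0172, 0.004, 0], [-0.0214, 0.0039, 0], [-0.0255, 0.0039, 0], [-0.0297, 0.0039, 0]]
[2.6, 5.2, 7.9, 7.9, 7.4, 6.9, 6.4, 5.9, 5.4, 4.9]
```

Request:
apply_moves(delta_pos=[[-0.0005,0.0015,0],[-0.001,0.003,0],[-0.0014,0.004,0],[-0.005,0.004,0],[-0.009,0.004,0],[-0.013,0.004,0],[-0.017,0.004,0],[-0.0215,0.004,0],[-0.0255,0.004,0],[-0.03,0.004,0]], spin=[2.5,5,8,8,7.5,7,6.5,6,5.5,5], claw=[0.34,0.34,0.34,0.34,0.34,0.34,0.34,0.34,0.34,0.34])

```text
time: 10.87
ee_pos: [0.5737, 0.186, 0.0362]
tcp_rot: [-0.0, 0.862, 0.508, -0.0]
ft_force: [-0.3, -0.2, 0.7]
gripper_width: 0.0285
```

```bash
cat > fc.py <<'E'
# wheel from the robot-side face in the side picture: face line and stub end
from h import *
im,d=grab_frame('side'); W=cloud('side',d); s,R=tool(); t=sn(s["ee_pos"]); hd=np.array([.107,-.994,0])@-R[:,0],np.array([.994,.107,0])@-R[:,0]
H=np.array([.570,.041]); S=(W[...,:2]-H)@[.107,-.994]; n=(W[...,:2]-H)@[.994,.107]; z=W[...,2]; hsv=cv2.cvtColor(im,cv2.COLOR_BGR2HSV)
th=np.arctan2(hd[1],hd[0]); print("t",s["time"],"tcp",t,"z",s["ee_pos"][2],"head",round(np.degrees(th),1),"F",np.round(s["ft_force"],1),"w",round(s["gripper_width"],4))
g=t+.0165*np.array([np.cos(th),np.sin(th)]); print("guess centre",g)
a=(S-g[0])*np.cos(th)+(n-g[1])*np.sin(th); l=-(S-g[0])*np.sin(th)+(n-g[1])*np.cos(th)  # along, left
lit=(hsv[...,2]>100)&(hsv[...,1]<110)
f=lit&(a>-.004)&(a<.036)&(l<-.002)&(l>-.024)&(z>.016)&(z<.066)
if f.sum()>12:
    x,y=a[f],l[f]
    for _ in range(5):
        c=np.polyfit(x,y,1); r=y-np.polyval(c,x); k=abs(r)<max(.002,1.5*r.std()); x,y=x[k],y[k]
    print("face n=",len(x),"heading",round(np.degrees(th+np.arctan(c[0])),1),"left offset of centre",round(np.polyval(c,0)+.012,4))
e=lit&(a>-.012)&(a<.02)&(l<-.022)&(l>-.036)&(z>.028)&(z<.046)
if e.sum()>2: print("stub end",e.sum(),"a",np.median(a[e]),"l",np.percentile(l[e],[5,50]))
r=(hsv[...,1]>140)&((hsv[...,0]<8)|(hsv[...,0]>172))&(abs(a)<.05)&(abs(l)<.04)&(z>.005)&(z<.07)
if r.sum(): print("mark",r.sum(),"a,z",np.median(a[r]),np.median(z[r]))
b=(abs(l)<.013)&(a<-.02)&(a>-.045)&(z>.03)&(z<.075)&lit; print("rear tread left",np.percentile(l[b],[5,50,95]) if b.sum()>5 else None)
cv2.imwrite("side_last.png",im)
E
python3 fc.py
```

```text
t 10.9167 tcp [-0.1431  0.0186] z 0.03608068784565368 head -35.1 F [-0.7 -0.5 -0.4] w 0.0279
guess centre [-0.12960634  0.00910414]
face n= 66 heading -24.8 left offset of centre -0.0009
stub end 23 a -0.0009083206246610059 l [-0.03029594 -0.02718533]
rear tread left [-0.01018046  0.00108357  0.00939193]
```

```bash
python3 seq.py .017 "0 -.1300 .0091 -35" "4 -.1140 .0010 -34" "5 -.114 .001 -34" "10 -.114 .001 -4"
```

```text
[-1.14e-01  1.00e-03 -4.00e+00] t 10.92
[[-0.0037, 0.0003, 0], [-0.0081, 0.0009, 0], [-0.0126, 0.0015, 0], [-0.017, 0.0021, 0], [-0.017, 0.0021, 0], [-0.0171, 0.0003, 0], [-0.0174, -0.0015, 0], [-0.0179, -0.0032, 0], [-0.0186, -0.0048, 0], [-0.0194, -0.0064, 0]]
[-0.4, -0.6, -0.9, -1.1, -1.1, -7.1, -13.1, -19.1, -25.1, -31.1]
```

Request:
apply_moves(delta_pos=[[-0.0035,0.0003,0],[-0.008,0.001,0],[-0.0125,0.0015,0],[-0.017,0.002,0],[-0.017,0.002,0],[-0.017,0.0003,0],[-0.0175,-0.0015,0],[-0.018,-0.003,0],[-0.0185,-0.005,0],[-0.0195,-0.0065,0]], spin=[0,-0.5,-1,-1,-1,-7,-13,-19,-25,-31], claw=[0.34,0.34,0.34,0.34,0.34,0.34,0.34,0.34,0.34,0.34])

```text
time: 11.75
ee_pos: [0.5589, 0.1727, 0.0363]
tcp_rot: [0.0, 0.693, 0.721, 0.0]
ft_force: [-0.7, 0.6, 1.5]
gripper_width: 0.0284
```

```bash
python3 fc.py; python3 wh.py
```

```text
t 11.8 tcp [-0.1321  0.0026] z 0.03627805556682464 head -3.7 F [-0.7 -0.3  0. ] w 0.0281
guess centre [-0.11563364  0.00154689]
face n= 17 heading -8.2 left offset of centre -0.0046
stub end 18 a 0.0009892681960706532 l [-0.03418056 -0.0318508 ]
rear tread left [-7.39105797e-03 -1.31178119e-05  9.28969141e-03]
tcp sn [-0.1321  0.0026]
top [236, 202, 6, 14, 50] s [-0.1177 -0.1117 -0.1058] n [-0.0338 -0.0189 -0.0104] z [0.0368 0.0731]
   s -0.11452465703121055 n lo/hi [-0.0324 -0.0147] z 0.04356827721885713
   s -0.11174098325691341 n lo/hi [-0.0339 -0.0139] z 0.045696685134734745
   s -0.10912284605451496 n lo/hi [-0.0281 -0.0095] z 0.058262974842324435
side [264, 230, 5, 11, 39] s [-0.1049 -0.0991 -0.0887] n [-0.0197 -0.0169 -0.011 ] z [0.0513 0.0713]
   s -0.10132016817468469 n lo/hi [-0.0186 -0.015 ] z 0.06209103197778085
   s -0.09881297969130767 n lo/hi [-0.0192 -0.0162] z 0.06221544095554518
   s -0.09498068392351108 n lo/hi [-0.0196 -0.0138] z 0.06315654296221596
side [244, 236, 16, 29, 171] s [-0.1464 -0.1379 -0.1204] n [-0.0156  0.0024  0.015 ] z [0.0264 0.0681]
   s -0.1426771709331978 n lo/hi [-0.0156  0.0069] z 0.045652774873502985
   s -0.13790250197042894 n lo/hi [-0.0055  0.0141] z 0.053485665210584746
   s -0.13186900797232706 n lo/hi [-0.0019  0.0144] z 0.06121369544194574
side [267, 249, 5, 5, 20] s [-0.1486 -0.1174 -0.1118] n [-0.0408 -0.0314 -0.0269] z [0.035  0.0733]
   s -0.12427551287185438 n lo/hi [-0.0365 -0.0271] z 0.043528315274018035
   s -0.11749676126181333 n lo/hi [-0.0321 -0.0284] z 0.037792393675742414
   s -0.11474991007556057 n lo/hi [-0.0327 -0.0279] z 0.03900368216209488
```

```bash
python3 seq.py .017 "0 -.1145 .0003 -4" "4 -.1145 -.0005 9" "5 -.1145 -.0005 9" "10 -.095 .000 3"
```

```text
[-0.095  0.     3.   ] t 11.9
[[-0.0008, -0.0025, 0], [-0.0009, -0.0037, 0], [-0.0011, -0.0049, 0], [-0.0013, -0.006, 0], [-0.0013, -0.006, 0], [-0.0051, -0.0053, 0], [-0.0089, -0.0045, 0], [-0.0127, -0.0038, 0], [-0.0165, -0.003, 0], [-0.0203, -0.0023, 0]]
[-3.6, -6.9, -10.1, -13.4, -13.4, -12.2, -11.0, -9.8, -8.6, -7.4]
```

Request:
apply_moves(delta_pos=[[-0.0005,-0.002,0],[-0.001,-0.0035,0],[-0.001,-0.005,0],[-0.0013,-0.006,0],[-0.0013,-0.006,0],[-0.005,-0.0053,0],[-0.009,-0.0045,0],[-0.0125,-0.0038,0],[-0.0165,-0.003,0],[-0.0203,-0.0023,0]], spin=[-3.5,-7,-10,-13.4,-13.4,-12,-11,-10,-8.5,-7.4], claw=[0.34,0.34,0.34,0.34,0.34,0.34,0.34,0.34,0.34,0.34])

```text
time: 12.73
ee_pos: [0.5563, 0.1517, 0.036]
tcp_rot: [-0.001, 0.649, 0.761, -0.001]
ft_force: [-4.2, 2.2, 2.0]
gripper_width: 0.0287
```

```bash
python3 fc.py; python3 wh.py; python3 -c "
from h import *
im,d=grab_frame('top');im=im[165:225,225:305];a=cv2.resize(im,None,fx=5,fy=5,interpolation=cv2.INTER_CUBIC)
b=cv2.resize(cv2.imread('side_last.png')[200:275,225:305],(400,375),interpolation=cv2.INTER_CUBIC)
a=cv2.copyMakeBorder(a,0,75,0,0,0); cv2.imwrite('pics/c6.png',np.hstack([a,b]))"
```

```text
t 12.7833 tcp [-0.1108 -0.0016] z 0.03591641178683578 head 3.0 F [-2.1 -1.5  0.5] w 0.028
guess centre [-0.09432222 -0.00074389]
face n= 14 heading 0.4 left offset of centre -0.0031
stub end 15 a -0.0030791370140096394 l [-0.03271028 -0.02974592]
rear tread left [-0.00962905 -0.00091869  0.00942942]
tcp sn [-0.1108 -0.0016]
top [245, 196, 9, 19, 78] s [-0.0955 -0.0859 -0.0757] n [-0.0343 -0.0172 -0.0004] z [0.0345 0.0736]
   s -0.09035149105497539 n lo/hi [-0.0344 -0.0162] z 0.04360647237367672
   s -0.08554112031169696 n lo/hi [-0.0323 -0.0128] z 0.05068484286990103
   s -0.07944558214714142 n lo/hi [-0.0174  0.0005] z 0.06586662981120146
side [269, 225, 5, 9, 27] s [-0.0878 -0.0683 -0.0584] n [-0.0246 -0.0176 -0.0154] z [0.0431 0.0719]
   s -0.07140552535594807 n lo/hi [-0.0178 -0.016 ] z 0.055872834778025675
   s -0.06811950702372345 n lo/hi [-0.0183 -0.0157] z 0.057176966488932654
   s -0.063365963206488 n lo/hi [-0.0191 -0.0171] z 0.050339199832965184
side [249, 229, 17, 29, 244] s [-0.1238 -0.1184 -0.0986] n [-0.0207 -0.0026  0.0116] z [0.0294 0.0717]
   s -0.12137325595010415 n lo/hi [-0.0205  0.0067] z 0.04663876627719391
   s -0.1182098317690489 n lo/hi [-0.0203  0.0114] z 0.05245198750514287
   s -0.11136737627629491 n lo/hi [-0.0098  0.0109] z 0.06366358588052153
side [244, 240, 4, 15, 30] s [-0.1253 -0.1232 -0.1188] n [0.0142 0.0173 0.0201] z [0.0253 0.0601]
   s -0.1239873429498293 n lo/hi [0.015  0.0195] z 0.04217601367206125
   s -0.12315307924088068 n lo/hi [0.0168 0.0195] z 0.03771905669083728
   s -0.12178658111882562 n lo/hi [0.0142 0.0203] z 0.05442028527899351
side [270, 242, 5, 5, 19] s [-0.1226 -0.097  -0.0948] n [-0.0422 -0.0305 -0.024 ] z [0.035  0.0687]
   s -0.10726817750335163 n lo/hi [-0.042 -0.028] z 0.051088075298103705
   s -0.09720112357179374 n lo/hi [-0.0336 -0.0253] z 0.03857130869630809
   s -0.09533350527970412 n lo/hi [-0.0302 -0.0245] z 0.038457327582403014
```

View pics/c6.png

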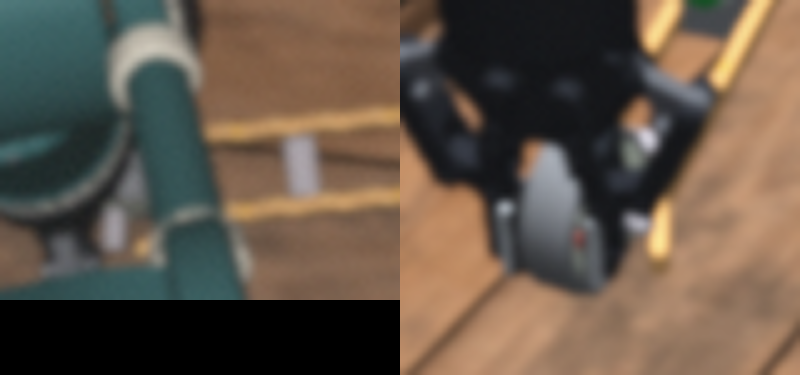

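```bash
python3 seq.py .0168 "0 -.0943 -.0015 3" "3 -.0943 -.003 13" "10 -.066 -.0005 10"; python3 -c "
from h import *
d=None
im,d=grab_frame('side'); W=cloud('side',d); hsv=cv2.cvtColor(im,cv2.COLOR_BGR2HSV)
H=np.array([.570,.041]); S=(W[...,:2]-H)@[.107,-.994]; n=(W[...,:2]-H)@[.994,.107]; z=W[...,2]
m=(hsv[...,1]>90)&(hsv[...,2]>170)&(z>.011)&(z<.02)&(abs(n)<.045)
for a in np.arange(-.085,.12,.015):
  k=m&(S>a)&(S<a+.015); p=k&(n>0); q=k&(n<0); print(round(a+.0075,3),[ (int(j.sum()),np.round(np.percentile(n[j],[10,50,90]),4)) for j in(p,q) if j.sum()>3])
"
```

```text
[-6.6e-02 -5.0e-04  1.0e+01] t 12.93
[[-0.0002, -0.0026, 0], [-0.0003, -0.0041, 0], [-0.0004, -0.0055, 0], [-0.0044, -0.0053, 0], [-0.0085, -0.005, 0], [-0.0125, -0.0048, 0], [-0.0165, -0.0045, 0], [-0.0206, -0.0042, 0], [-0.0246, -0.004, 0], [-0.0287, -0.0037, 0]]
[-3.2, -6.5, -9.8, -9.4, -9.0, -8.5, -8.1, -7.7, -7.3, -6.8]
-0.078 [(20, array([-0.0337, -0.0312, -0.0275]))]
-0.062 [(14, array([-0.0296, -0.0275, -0.025 ]))]
-0.048 []
-0.033 []
-0.018 []
-0.003 []
0.012 []
0.027 []
0.042 [(17, array([-0.0223, -0.0203, -0.0166]))]
0.058 [(13, array([0.0166, 0.0189, 0.0215])), (15, array([-0.0229, -0.0199, -0.0173]))]
0.072 [(15, array([0.0164, 0.018 , 0.0222])), (15, array([-0.0231, -0.0202, -0.0167]))]
0.087 [(10, array([0.0161, 0.0199, 0.0224])), (13, array([-0.0227, -0.02  , -0.0168]))]
0.102 [(15, array([-0.0224, -0.0194, -0.0156]))]
0.118 [(17, array([-0.0235, -0.021 , -0.0167]))]
```

Request:
apply_moves(delta_pos=[[0,-0.002,0],[0,-0.004,0],[-0.0004,-0.0055,0],[-0.0045,-0.0053,0],[-0.0085,-0.005,0],[-0.0125,-0.0048,0],[-0.0165,-0.0045,0],[-0.0205,-0.0042,0],[-0.0245,-0.004,0],[-0.0287,-0.0037,0]], spin=[-3.2,-6.5,-9.8,-9.4,-9,-8.5,-8,-7.7,-7.3,-7], claw=[0.34,0.34,0.34,0.34,0.34,0.34,0.34,0.34,0.34,0.34])

```text
time: 13.82
ee_pos: [0.5581, 0.1229, 0.0362]
tcp_rot: [-0.0, 0.6, 0.8, -0.0]
ft_force: [-2.2, 1.1, 1.9]
gripper_width: 0.0282
```

```bash
python3 fc.py; python3 wh.py|grep -v '^ '
```

```text
t 13.8667 tcp [-0.0819 -0.0029] z 0.03618568087359706 head 10.1 F [-1.8 -1.6  0.9] w 0.0279
guess centre [-6.56568946e-02  2.63339851e-07]
stub end 16 a -0.003518207708056925 l [-0.03222823 -0.02907038]
rear tread left [-0.00995301 -0.00135351  0.01000641]
tcp sn [-0.0819 -0.0029]
top [260, 192, 13, 21, 121] s [-0.0627 -0.0447 -0.0339] n [-0.0327 -0.0138  0.0081] z [0.0274 0.0717]
side [255, 220, 17, 28, 266] s [-0.0954 -0.0878 -0.0688] n [-0.023  -0.0054  0.0094] z [0.0295 0.0718]
side [250, 232, 4, 15, 28] s [-0.0982 -0.0963 -0.0911] n [0.0111 0.0147 0.0175] z [0.0248 0.0612]
side [275, 232, 6, 5, 22] s [-0.087  -0.0636 -0.0598] n [-0.0405 -0.0294 -0.0254] z [0.0359 0.0671]
```

```bash
python3 seq.py .0166 "0 -.0656 -.000 10" "3 -.0650 -.0007 -4" "10 -.042 -.000 -2"
```

```text
[-0.042 -0.    -2.   ] t 13.97
[[-0.0008, 0.0009, 0], [-0.0011, 0.0019, 0], [-0.0015, 0.003, 0], [-0.0048, 0.0024, 0], [-0.008, 0.0019, 0], [-0.0112, 0.0013, 0], [-0.0145, 0.0007, 0], [-0.0177, 0.0002, 0], [-0.0209, -0.0004, 0], [-0.0242, -0.0009, 0]]
[4.8, 9.5, 14.2, 13.9, 13.6, 13.3, 13.0, 12.7, 12.4, 12.2]
```

Request:
apply_moves(delta_pos=[[-0.0005,0.001,0],[-0.001,0.002,0],[-0.0015,0.003,0],[-0.005,0.0024,0],[-0.008,0.0019,0],[-0.011,0.0013,0],[-0.0145,0.0007,0],[-0.0175,0.0002,0],[-0.021,-0.0004,0],[-0.0242,-0.001,0]], spin=[4.8,9.5,14,14,13.6,13.3,13,12.7,12.5,12.2], claw=[0.34,0.34,0.34,0.34,0.34,0.34,0.34,0.34,0.34,0.34])

```text
time: 14.8
ee_pos: [0.5633, 0.1001, 0.0367]
tcp_rot: [-0.001, 0.68, 0.733, -0.0]
ft_force: [-4.8, 3.6, 5.2]
gripper_width: 0.0282
```

```bash
python3 fc.py; python3 wh.py
```

```text
t 14.85 tcp [-0.0588 -0.0002] z 0.03657450508309747 head -1.9 F [-3.6  2.1  4.2] w 0.0284
guess centre [-0.04230884 -0.00074008]
stub end 17 a -0.0020094074030373556 l [-0.03192552 -0.02853997]
rear tread left [-0.01118661 -0.0015756   0.007945  ]
tcp sn [-0.0588 -0.0002]
top [267, 192, 18, 20, 129] s [-0.0446 -0.0189 -0.0044] n [-0.0325 -0.0127  0.0059] z [0.0331 0.071 ]
   s -0.03284731107065128 n lo/hi [-0.0328 -0.009 ] z 0.04650992104457448
   s -0.018945275996224406 n lo/hi [-0.016  0.005] z 0.062419547460045174
   s -0.01159326675465223 n lo/hi [-0.0161  0.0055] z 0.05538469985596548
side [258, 213, 16, 28, 204] s [-0.0756 -0.0686 -0.048 ] n [-0.019  -0.0013  0.0107] z [0.0313 0.0721]
   s -0.07150510156437273 n lo/hi [-0.0193  0.0081] z 0.05054844845984056
   s -0.06833606257153832 n lo/hi [-0.0184  0.0084] z 0.055528312733360785
   s -0.06092418396615074 n lo/hi [-0.0098  0.0104] z 0.06436512926168726
side [278, 227, 6, 4, 19] s [-0.0736 -0.045  -0.0396] n [-0.0416 -0.0301 -0.0237] z [0.0356 0.0697]
   s -0.05138570330434612 n lo/hi [-0.0355 -0.024 ] z 0.045105961052126144
   s -0.044790871437703626 n lo/hi [-0.0322 -0.0258] z 0.03849947270771899
   s -0.04284191621261887 n lo/hi [-0.0314 -0.0242] z 0.039002990315181306
```

```bash
python3 seq.py .0166 "0 -.0422 -.0007 -2" "3 -.0422 -.001 7" "10 -.022 .000 5"
```

```text
[-0.022  0.     5.   ] t 14.95
[[-0.0002, -0.0007, 0], [-0.0002, -0.0017, 0], [-0.0004, -0.0027, 0], [-0.0032, -0.0024, 0], [-0.0061, -0.002, 0], [-0.009, -0.0017, 0], [-0.0118, -0.0014, 0], [-0.0147, -0.0011, 0], [-0.0176, -0.0007, 0], [-0.0204, -0.0004, 0]]
[-2.9, -5.9, -8.9, -8.7, -8.4, -8.1, -7.8, -7.5, -7.2, -6.9]
```

Request:
apply_moves(delta_pos=[[0,-0.0007,0],[0,-0.0017,0],[-0.0005,-0.0025,0],[-0.003,-0.0022,0],[-0.006,-0.0018,0],[-0.009,-0.0015,0],[-0.012,-0.0012,0],[-0.0145,-0.001,0],[-0.0175,-0.0007,0],[-0.0205,-0.0004,0]], spin=[-3,-6,-9,-8.7,-8.4,-8,-7.8,-7.5,-7.2,-7], claw=[0.34,0.34,0.34,0.34,0.34,0.34,0.34,0.34,0.34,0.34])

```text
time: 15.78
ee_pos: [0.5645, 0.0792, 0.0361]
tcp_rot: [-0.001, 0.636, 0.772, -0.0]
ft_force: [-6.3, 4.2, 3.9]
gripper_width: 0.028
```

```bash
python3 fc.py; python3 wh.py
```

```text
t 15.8333 tcp [-0.0383 -0.0015] z 0.0359850551992516 head 4.9 F [-4.9  3.7  2. ] w 0.0284
guess centre [-2.18599983e-02 -9.41752600e-05]
stub end 17 a -0.0035668680465355627 l [-0.0323965  -0.02951808]
rear tread left [-0.0093769  -0.00096505  0.00970948]
tcp sn [-0.0383 -0.0015]
top [278, 190, 16, 21, 92] s [-0.0212  0.0013  0.0147] n [-0.0324 -0.0136  0.006 ] z [0.0311 0.0679]
   s -0.011312408843652576 n lo/hi [-0.0324 -0.0139] z 0.042337512508785514
   s 0.0013855078827691508 n lo/hi [-0.0161 -0.0006] z 0.06019360884984434
   s 0.006964101135381454 n lo/hi [-0.016   0.0063] z 0.06047745368511077
side [262, 207, 16, 28, 245] s [-0.0537 -0.0456 -0.0246] n [-0.0204 -0.0029  0.011 ] z [0.0304 0.0722]
   s -0.049282575840556626 n lo/hi [-0.0205  0.0083] z 0.05041291093468371
   s -0.04562862904059593 n lo/hi [-0.0202  0.0106] z 0.052841972931476036
   s -0.038337149334437354 n lo/hi [-0.0118  0.0108] z 0.06536117713838001
side [281, 220, 6, 5, 22] s [-0.0477 -0.022  -0.0165] n [-0.04   -0.0295 -0.0253] z [0.0355 0.0681]
   s -0.031316662157009914 n lo/hi [-0.0316 -0.0258] z 0.04890015252282147
   s -0.022027073721498494 n lo/hi [-0.0316 -0.0255] z 0.04029440092558815
   s -0.020549457722139536 n lo/hi [-0.0313 -0.0273] z 0.03926058447411658
```

```bash
python3 seq.py .0175 "0 -.0218 -.0003 5" "3 -.0215 -.0003 0" "10 -.0195 -.0005 0"
```

```text
[-0.0195 -0.0005  0.    ] t 15.93
[[0.0006, 0.0001, 0], [0.0005, 0.0006, 0], [0.0003, 0.0011, 0], [0.0001, 0.0011, 0], [-0.0002, 0.001, 0], [-0.0005, 0.001, 0], [-0.0008, 0.0009, 0], [-0.0011, 0.0009, 0], [-0.0013, 0.0008, 0], [-0.0016, 0.0008, 0]]
[1.6, 3.2, 4.9, 4.9, 4.9, 4.9, 4.9, 4.9, 4.9, 4.9]
```

Request:
apply_moves(delta_pos=[[0.0005,0,0],[0.0005,0.0005,0],[0.0005,0.001,0],[0,0.001,0],[0,0.001,0],[-0.0005,0.001,0],[-0.001,0.001,0],[-0.001,0.001,0],[-0.0015,0.001,0],[-0.0015,0.001,0]], spin=[1.5,3.2,5,5,5,5,5,5,5,5], claw=[0.25,0.15,0.12,0.12,0.12,0.12,0.12,0.12,0.12,0.12])

```text
time: 16.77
ee_pos: [0.5665, 0.078, 0.0363]
tcp_rot: [0.0, 0.668, 0.744, 0.0]
ft_force: [0.3, 0.6, -0.2]
gripper_width: 0.0375
```

```bash
python3 fc.py; python3 seq.py .0165 "0 -.0215 -.0003 0" "10 -.0 .0000 0"
```

```text
t 16.8167 tcp [-0.0372  0.0005] z 0.036287514216304155 head -0.0 F [-0.2  0.4  0.2] w 0.0373
guess centre [-0.0207      0.00049941]
stub end 14 a -0.0012786656225583627 l [-0.03290484 -0.03063901]
rear tread left [-0.01200703 -0.00256922  0.00727609]
[-0.  0.  0.] t 16.82
[[-0.0014, -0.0007, 0], [-0.0036, -0.0007, 0], [-0.0057, -0.0007, 0], [-0.0079, -0.0006, 0], [-0.01, -0.0006, 0], [-0.0122, -0.0006, 0], [-0.0143, -0.0005, 0], [-0.0165, -0.0005, 0], [-0.0186, -0.0005, 0], [-0.0208, -0.0005, 0]]
[-0.0, -0.0, -0.0, -0.0, -0.0, -0.0, -0.0, -0.0, -0.0, -0.0]
```

Request:
apply_moves(delta_pos=[[-0.001,-0.001,0],[-0.003,-0.0015,0],[-0.005,-0.0015,0],[-0.007,-0.0015,0],[-0.009,-0.0015,0],[-0.011,-0.0015,0],[-0.013,-0.0015,0],[-0.015,-0.0015,0],[-0.017,-0.0015,0],[-0.019,-0.0015,0]], spin=[0,0,0,0,0,0,0,0,0,0], claw=[0.12,0.12,0.12,0.12,0.12,0.12,0.12,0.12,0.12,0.12])

```text
time: 17.65
ee_pos: [0.5671, 0.0586, 0.0362]
tcp_rot: [0.0, 0.668, 0.744, -0.0]
ft_force: [-0.5, 0.2, 0.0]
gripper_width: 0.0374
```

```bash
python3 fc.py; python3 wh.py
```

```text
t 17.7 tcp [-0.0174 -0.0011] z 0.036094494173005594 head 0.0 F [-1.1  0.3 -0.9] w 0.0377
guess centre [-0.0009     -0.00109916]
stub end 9 a -0.0038160706637763706 l [-0.0325352  -0.03154298]
rear tread left [-0.01170116 -0.00218453  0.00757773]
tcp sn [-0.0174 -0.0011]
top [291, 191, 10, 12, 34] s [0.0124 0.0238 0.0323] n [-0.0167 -0.0104  0.0029] z [0.0368 0.0702]
   s 0.01991597138959424 n lo/hi [-0.0165 -0.0091] z 0.06560873854935913
   s 0.024059088948425074 n lo/hi [-0.0158 -0.0016] z 0.06524599914806264
   s 0.027837477309979472 n lo/hi [-0.0116 -0.0003] z 0.06137030159075341
top [284, 206, 5, 6, 17] s [-0.0088 -0.0009  0.0025] n [-0.0401 -0.0327 -0.0254] z [0.0411 0.0737]
   s -0.004270218679757862 n lo/hi [-0.0343 -0.0318] z 0.04414125977826289
   s -0.0010701015773889075 n lo/hi [-0.0344 -0.0284] z 0.04584797590377623
   s 0.0012636356597789974 n lo/hi [-0.0348 -0.0261] z 0.04406153485047104
side [264, 204, 19, 25, 250] s [-0.0367 -0.0282 -0.0107] n [-0.0249 -0.0085  0.0097] z [0.0284 0.0742]
   s -0.03163635186550512 n lo/hi [-0.0241  0.0054] z 0.05392372730709522
   s -0.028069778026363467 n lo/hi [-0.025   0.0058] z 0.05298694810838498
   s -0.02256182486698473 n lo/hi [-0.015   0.0075] z 0.061619123571669744
```

Request:
apply_moves(delta_pos=[[-0.0015,-0.0005,0],[-0.003,-0.001,0],[-0.0045,-0.001,0],[-0.006,-0.001,0],[-0.0075,-0.001,0],[-0.009,-0.001,0],[-0.0105,-0.001,0],[-0.012,-0.001,0],[-0.014,-0.001,0],[-0.016,-0.001,0]], spin=[0,0,0,0,0,0,0,0,0,0], claw=[0.12,0.12,0.12,0.12,0.12,0.12,0.12,0.12,0.12,0.12])

```text
time: 18.63
ee_pos: [0.5677, 0.0429, 0.0363]
tcp_rot: [0.0, 0.668, 0.744, -0.0]
ft_force: [0.5, -0.0, 0.1]
gripper_width: 0.0375
```

```bash
python3 fc.py; python3 wh.py
```

```text
t 18.6833 tcp [-0.0018 -0.002 ] z 0.03628109124394176 head -0.0 F [ 0.3 -0.3 -0. ] w 0.0375
guess centre [ 0.0147     -0.00200271]
stub end 8 a 0.004786229873940374 l [-0.03199404 -0.02968729]
rear tread left [-0.01051628  0.00064799  0.01076689]
tcp sn [-0.0018 -0.002 ]
top [300, 189, 11, 13, 66] s [0.0324 0.0456 0.0554] n [-0.0168 -0.0098  0.0047] z [0.0378 0.0697]
   s 0.03985662471903598 n lo/hi [-0.0168 -0.007 ] z 0.06124047102836652
   s 0.04532591299326482 n lo/hi [-0.0165  0.0003] z 0.06097054244828491
   s 0.05003678757275914 n lo/hi [-0.0106  0.0053] z 0.06005381502495842
top [295, 202, 4, 8, 26] s [0.0183 0.0227 0.0271] n [-0.0346 -0.0278 -0.0193] z [0.0372 0.0431]
   s 0.020152234185934818 n lo/hi [-0.0336 -0.0231] z 0.04011975476275546
   s 0.022514948366138834 n lo/hi [-0.0343 -0.0231] z 0.04211799559843008
   s 0.025208147769493598 n lo/hi [-0.034  -0.0233] z 0.03971900424680771
side [267, 198, 19, 27, 247] s [-0.015  -0.0073  0.0172] n [-0.025  -0.005   0.0207] z [0.0283 0.0724]
   s -0.01205847882415816 n lo/hi [-0.0246  0.0063] z 0.04798659296129052
   s -0.007375993001465386 n lo/hi [-0.0154  0.0069] z 0.0551200178918788
   s 0.0006194570066913037 n lo/hi [-0.0144  0.0177] z 0.06240823564446487
```

Request:
apply_moves(delta_pos=[[-0.002,0,0],[-0.004,0,0],[-0.006,0,0],[-0.0075,0,0],[-0.009,0,0],[-0.0105,0,0],[-0.012,0,0],[-0.0135,0,0],[-0.015,0,0],[-0.015,0,0]], spin=[0,0,0,0,0,0,0,0,0,0], claw=[0.12,0.12,0.12,0.12,0.12,0.12,0.12,0.12,0.12,0.12])

```text
time: 19.62
ee_pos: [0.5693, 0.0278, 0.0363]
tcp_rot: [0.0, 0.668, 0.744, -0.0]
ft_force: [0.2, -0.3, 0.4]
gripper_width: 0.0377
```

```bash
python3 fc.py; python3 -c "
from h import *
print([np.round(observe()['ft_force'],2)])"; python3 wh.py|grep -A3 top
```

```text
t 19.6667 tcp [ 0.0129 -0.0021] z 0.036284472338661035 head -0.0 F [-0.1 -0.5  1.1] w 0.0375
guess centre [ 0.0294     -0.00210563]
stub end 9 a 0.0006212981410161698 l [-0.0310814  -0.03048819]
rear tread left [-0.01234305 -0.00286154  0.00836519]
[array([-0.05, -0.48,  1.06])]
top [309, 191, 5, 9, 19] s [0.052  0.0593 0.0639] n [-0.0166 -0.0084  0.0014] z [0.049  0.0655]
   s 0.054837257309562834 n lo/hi [-0.0159 -0.0106] z 0.060983485364248954
   s 0.058487788141935546 n lo/hi [-0.01   -0.0058] z 0.058673823308861284
   s 0.06210413153315682 n lo/hi [-0.0096 -0.0028] z 0.05323084131507647
```

Request:
apply_moves(delta_pos=[[-0.0005,0,0],[-0.001,0,0],[-0.0015,0,0],[-0.002,0,0],[-0.0025,0,0],[-0.003,0,0],[-0.0035,0,0],[-0.004,0,0],[-0.004,0,0],[-0.004,0,0]], spin=[0,0,0,0,0,0,0,0,0,0], claw=[0.12,0.12,0.12,0.12,0.12,0.12,0.12,0.12,0.12,0.12])

```text
time: 20.6
ee_pos: [0.5698, 0.0241, 0.0363]
tcp_rot: [0.0, 0.668, 0.744, 0.0]
ft_force: [0.1, -0.2, 0.5]
gripper_width: 0.0376
```

Request:
apply_moves(delta_pos=[[-0.0005,0,0],[-0.001,0,0],[-0.0015,0,0],[-0.002,0,0],[-0.0025,0,0],[-0.003,0,0],[-0.003,0,0],[-0.003,0,0],[-0.003,0,0],[-0.003,0,0]], spin=[0,0,0,0,0,0,0,0,0,0], claw=[0.12,0.12,0.12,0.12,0.12,0.12,0.12,0.12,0.12,0.12])

```text
time: 21.43
ee_pos: [0.57, 0.0218, 0.0363]
tcp_rot: [-0.0, 0.668, 0.744, 0.0]
ft_force: [-1.1, 5.2, 0.7]
gripper_width: 0.0375
```

```bash
python3 fc.py
```

```text
t 21.4833 tcp [ 0.019  -0.0021] z 0.03631167308750506 head -0.0 F [-1.3  5.7  1.1] w 0.0374
guess centre [ 0.0355     -0.00210526]
stub end 8 a -0.0008836720122134291 l [-0.03157807 -0.03070826]
rear tread left [-0.01262235 -0.00311461  0.00841023]
```

Request:
apply_moves(delta_pos=[[-0.0003,0,0],[-0.0006,0,0],[-0.0009,0,0],[-0.0012,0,0],[-0.0015,0,0],[-0.0015,0,0],[-0.0015,0,0],[-0.0015,0,0],[-0.0015,0,0],[-0.0015,0,0]], spin=[0,0,0,0,0,0,0,0,0,0], claw=[0.12,0.12,0.12,0.12,0.12,0.12,0.12,0.12,0.12,0.12])

```text
time: 22.32
ee_pos: [0.57, 0.021, 0.0364]
tcp_rot: [-0.001, 0.668, 0.744, 0.001]
ft_force: [-1.1, 7.9, 1.8]
gripper_width: 0.0376
```

Request:
apply_moves(delta_pos=[[-0.0004,0,0],[-0.0008,0,0],[-0.0012,0,0],[-0.0016,0,0],[-0.002,0,0],[-0.002,0,0],[-0.002,0,0],[-0.002,0,0],[-0.002,0,0],[-0.002,0,0]], spin=[0,0,0,0,0,0,0,0,0,0], claw=[0.12,0.12,0.12,0.12,0.12,0.12,0.12,0.12,0.12,0.12])

```text
time: 23.15
ee_pos: [0.5702, 0.02, 0.0364]
tcp_rot: [-0.001, 0.669, 0.744, 0.001]
ft_force: [-2.0, 11.2, 2.7]
gripper_width: 0.0375
```

```bash
python3 fc.py; python3 -c "
from h import *
print(np.round(observe()['ft_force'],2))"
```

```text
t 23.2 tcp [ 0.0209 -0.0021] z 0.03645260076618748 head -0.1 F [-1.4 11.7  2.5] w 0.0372
guess centre [ 0.03739999 -0.00211602]
stub end 6 a 0.0005600102756050441 l [-0.03097833 -0.0308778 ]
rear tread left [-0.01247741 -0.00246538  0.00896051]
[-1.42 11.71  2.53]
```

Pressed at about 11.5 N (roughly 2.7 mm of travel). Now I ease back slowly, then open and lift.

Request:
apply_moves(delta_pos=[[0.0008,0,0],[0.0016,0,0],[0.0024,0,0],[0.0032,0,0],[0.004,0,0],[0.0048,0,0],[0.0056,0,0],[0.0066,0,0],[0.008,0,0],[0.01,0,0]], spin=[0,0,0,0,0,0,0,0,0,0], claw=[0.12,0.12,0.12,0.12,0.12,0.12,0.12,0.12,0.12,0.12])

```text
time: 24.03
ee_pos: [0.5694, 0.0274, 0.0363]
tcp_rot: [0.0, 0.668, 0.744, -0.0]
ft_force: [-0.4, 0.5, -0.5]
gripper_width: 0.0374
```

Request:
apply_moves(delta_pos=[[0.002,-0.001,0],[0.004,-0.002,0],[0.006,-0.002,0],[0.006,-0.002,0],[0.006,-0.002,0],[0.006,-0.002,0],[0.006,-0.002,-0.01],[0.006,-0.002,-0.02],[0.006,-0.002,-0.03],[0.006,-0.002,-0.04]], spin=[0,0,0,0,0,0,0,0,0,0], claw=[0.05,0,-0.1,-0.2,-0.3,-0.4,-0.4,-0.4,-0.4,-0.4])

```text
time: 24.87
ee_pos: [0.5673, 0.0334, 0.078]
tcp_rot: [0.001, 0.668, 0.744, 0.0]
ft_force: [0.2, 0.1, -0.5]
gripper_width: 0.0601
```

```bash
python3 wh.py; python3 -c "
from h import *
go([.5,.1,.25])
im=cv2.imread('side_last.png'); cv2.imwrite('pics/z.png',cv2.resize(im[120:260,200:360],None,fx=5,fy=5,interpolation=cv2.INTER_CUBIC)[:600])"
```

```text
tcp sn [ 0.0073 -0.0035]
top [300, 189, 15, 21, 88] s [0.0305 0.0508 0.0655] n [-0.0342 -0.0156  0.0042] z [0.0366 0.0701]
   s 0.03796223396841252 n lo/hi [-0.034  -0.0164] z 0.04418430689099001
   s 0.05063371793341628 n lo/hi [-0.0167 -0.0069] z 0.06250559493675129
   s 0.05805458718656884 n lo/hi [-0.0164  0.0011] z 0.06116495421867003
side [268, 191, 27, 30, 391] s [-0.0007  0.0184  0.044 ] n [-0.0322 -0.0099  0.022 ] z [0.0239 0.0736]
   s 0.006470431941553627 n lo/hi [-0.0153  0.0066] z 0.05503086663025246
   s 0.018607328009595414 n lo/hi [-0.0158  0.0069] z 0.06035233577825113
   s 0.030821576706269536 n lo/hi [-0.0315  0.0243] z 0.050505824290440364
t 24.9667 pos [0.5691 0.0334 0.0795] yaw 96.13 w 0.0593 F [0.2 0.5 0.2]
delta [ 0.0735 -0.0606 -0.1708] spin None
```

Request:
apply_moves(delta_pos=[[0,0,-0.02],[0,0,-0.04],[0,0,-0.065],[0,0,-0.09],[0.02,0,-0.12],[0.04,0,-0.15],[0.07,0,-0.17],[0.1,0,-0.17],[0.13,0,-0.17],[0.15,0,-0.17]], spin=[0,0,0,0,0,0,0,0,0,0], claw=[-0.4,-0.4,-0.4,-0.4,-0.4,-0.4,-0.4,-0.4,-0.4,-0.4])

```text
time: 25.8
ee_pos: [0.5505, 0.1849, 0.2475]
tcp_rot: [0.0, 0.668, 0.744, 0.001]
ft_force: [0.2, -0.6, -0.4]
gripper_width: 0.0598
```

```bash
python3 -c "
from h import *
np.set_printoptions(precision=4,suppress=True)
for c in('top','side'):
  im,d=grab_frame(c)
  for t in('wheel_center','wheel_mark','spice_jar','stand_card'):
    for r in spot_in(t,c)[:1]: w=world(c,r['point']); print(c,t,round(r['conf'],2),w,sn(w))
  if c=='top': a=cv2.resize(im[150:270,230:370],None,fx=2.85,fy=2.85)
  else: b=cv2.resize(im[120:260,200:360],(400,350),interpolation=cv2.INTER_CUBIC)
a=cv2.resize(a,(400,350)); cv2.imwrite('pics/fin.png',np.hstack([a,b]))"
```

```text
top wheel_center 0.76 [0.5654 0.0077 0.0613] [ 0.0327 -0.0081]
top wheel_mark 0.93 [0.5674 0.0035 0.0602] [ 0.037  -0.0066]
top spice_jar 0.81 [ 0.6473 -0.1176  0.0942] [0.1659 0.0599]
top stand_card 0.8 [ 0.4215 -0.066   0.0126] [ 0.0904 -0.1591]
side wheel_center 0.95 [0.56   0.0307 0.053 ] [ 0.0092 -0.0111]
side wheel_mark 0.82 [0.5619 0.0239 0.049 ] [ 0.0162 -0.0098]
side spice_jar 0.55 [ 0.6366 -0.1023  0.0463] [0.1496 0.0508]
side stand_card 0.83 [ 0.4247 -0.0581  0.0165] [ 0.0829 -0.155 ]
```

View pics/fin.png

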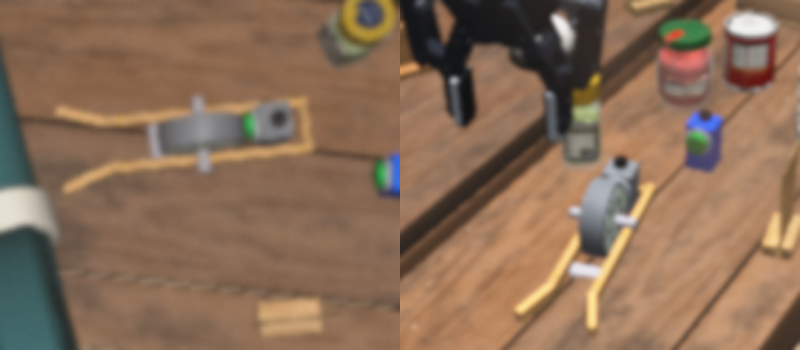

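The wheel stands upright in the rest beyond the hump, centre at about (200,132) in the top view with the hump at (153,138), against the released button. The jar and card have not moved.

```bash
python3 -c "
from bench import *
print(job_done())"
```

```text
the job is handed in; nothing more can be done
None
```

The wheel is standing upright in its rest beyond the hump, and I handed the job in at about 26 s of the 64 s allowed.

- **Rolling:** I pushed the wheel about 0.3 m on its rim by both axle stubs, which is more than one full turn (0.226 m). I worked that out from the path and did not count turns by the red mark.
- **Steering:** The wheel did not follow the first steering attempt and drifted about 2 cm off line. I narrowed the finger gap to 28 mm so the pads could guide it. I then turned it in place three times to line it up with the mouth.
- **Button:** The button first resisted with the wheel centre about 35 mm into the rest. I pressed it to about 11.5 N, roughly 2.7 mm, and held it there briefly. That is above the 7.5 N needed and below the 18 N ram limit. The travel is inferred from the force and the arm position, as there was no direct reading.
- **Release:** I backed off slowly, opened the fingers and lifted clear.

**Last checks:**
- The final pictures show the wheel upright about 34 mm past the hump, against the released button.
- In the top view the jar and card read within 3 mm of where they started. The side view differs by up to 15 mm for the jar, but that camera now sees it behind the gripper, and nothing passed near it.
- The network's side-view wheel position (9 to 16 mm past the hump) disagreed with the top view. It reports the visible rear surface rather than the centre.

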